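Hang the rinsed parts baskets to drain and cover the tank

TASK

Take the lid off the rinse tank and lay it flat on the rubber mat, then lift every wire basket out of the tank and hang each by its handle on a hook of its own on the drain rack; when all of them hang there, put the lid back on the empty tank, fully home over its two pegs. Be gentle: never press a basket against the rack, or force the lid over its pegs, with more than about 25 N, and leave the mug, the oil can and the roll of tape where they are.

Things in the scene. Friction and masses are not known exactly. Their poses are not given: they have to be found in the camera images.
- basket_0: One of up to three identical wire baskets with brass fittings fixed in them, 0.2 kg (None if absent). Body 64 mm along x, 100 mm along y, 45 mm high; origin: centre of the underside, z up. A rigid arched handle of 10 mm round bar, 110 mm wide over all, stands over it in its y-z plane. Starts in the tank, its handle across it, the bar 11 mm below the rim. Same when turned half round.
- basket_1: One of up to three identical wire baskets with brass fittings fixed in them, 0.2 kg (None if absent). Body 64 mm along x, 100 mm along y, 45 mm high; origin: centre of the underside, z up. A rigid arched handle of 10 mm round bar, 110 mm wide over all, stands over it in its y-z plane. Starts in the tank, its handle across it, the bar 11 mm below the rim. Same when turned half round.
- basket_2: One of up to three identical wire baskets with brass fittings fixed in them, 0.2 kg (None if absent). Body 64 mm along x, 100 mm along y, 45 mm high; origin: centre of the underside, z up. A rigid arched handle of 10 mm round bar, 110 mm wide over all, stands over it in its y-z plane. Starts in the tank, its handle across it, the bar 11 mm below the rim. Same when turned half round.
- bar_0 (a point): Middle of basket_0's top handle bar, on its centre line, 125 mm above the basket's underside (axes as the basket's). The bar runs along y, straight within 42 mm either side of here; clear opening of 75 mm from basket rim to bar.
- bar_1 (a point): Middle of basket_1's top handle bar, on its centre line, 125 mm above the basket's underside (axes as the basket's). The bar runs along y, straight within 42 mm either side of here; clear opening of 75 mm from basket rim to bar.
- bar_2 (a point): Middle of basket_2's top handle bar, on its centre line, 125 mm above the basket's underside (axes as the basket's). The bar runs along y, straight within 42 mm either side of here; clear opening of 75 mm from basket rim to bar.
- tank: Open steel rinse tank, fixed: 134 mm along x, 270 mm along y, 140 mm high, walls and floor 4 mm, origin at the centre of its underside. A flat ear at rim height at each end (out to 165 mm from the centre) carries an upright peg, 10 mm thick with tapered tip, 18 mm above the rim, 147 mm either side of the centre along y.
- tank_rim (a point): Centre of the tank's mouth at rim height, 140 mm above the bench (axes as the tank's). The seated lid's origin lies here.
- lid: Loose flat aluminium lid of the tank, 0.45 kg, 140 mm along x, 320 mm along y, 5 mm thick, origin at the centre of its underside; lies on the tank at first. Two 14 mm through holes 147 mm either side of the centre along y take the tank's pegs; it fits either way round.
- lid_handle (a point): Middle of the lid's handle bar, 45 mm above the lid's underside: 10 mm round bar along the lid's y, straight within 40 mm either side, 35 mm of free space under it.
- mat_top (a point): Centre of the top of a black rubber mat fixed on the bench, 160 mm along its x, 340 mm along its y, 3 mm thick: the place for the lid while the tank is open.
- rack: Drain rack, fixed, -x towards the robot; origin at bench level below the middle hook's resting place. Drip pan 16 mm high, x -60 to 80, y +-180 mm. Posts at x 70, y +-165 mm carry a 14 mm rail along y, 240 mm high. From it three flat hook strips 16 mm wide run level to -x at y -130, 0, 130 mm, 238 to 244 mm high, turning up at x = -50 mm to tips 266 mm high, the highest of the rack.
- hook_0 (a point): Resting place of a hung bar's centre line on hook 0 (y = -130 mm on the rack), 249 mm above the bench, axes as the rack's; the upturned tip is 50 mm towards -x, the rail 70 mm towards +x. Bar centres from 41 mm before it to 50 mm behind it fit in the hook.
- hook_1 (a point): Resting place of a hung bar's centre line on hook 1 (y = 0 mm on the rack), 249 mm above the bench, axes as the rack's; the upturned tip is 50 mm towards -x, the rail 70 mm towards +x. Bar centres from 41 mm before it to 50 mm behind it fit in the hook.
- hook_2 (a point): Resting place of a hung bar's centre line on hook 2 (y = 130 mm on the rack), 249 mm above the bench, axes as the rack's; the upturned tip is 50 mm towards -x, the rail 70 mm towards +x. Bar centres from 41 mm before it to 50 mm behind it fit in the hook.
- mug: Bystander: white mug with handle, 92x130x95 mm, origin at underside, loose on the bench; not part of the job.
- oil_can: Bystander: green pump oil can with thin spout, 72x129x197 mm, origin at underside, loose on the bench; not part of the job.
- tape_roll: Bystander: roll of masking tape lying flat, 96 mm across, 25 mm high, origin at underside, loose on the bench; not part of the job.

How it is judged (in metres and radians):
On the way, in this order (a step that is already met when the one before it is completed fails the run):
1. the lid is off and lies flat on the rubber mat, let go (horizontal distance between lid and mat_top below 0.05 m and height (world z) of lid below 0.01 m and angle between lid's own z axis and vertical below 0.06 rad and contact force between the fingers and lid below 0.2 N), for 0.2 s.
2. every basket present hangs by its handle bar on a hook of the rack (((x of bar_0 in the frame of hook_0 between -0.045 and 0.045 m and y of bar_0 in the frame of hook_0 between -0.03 and 0.03 m and z of bar_0 in the frame of hook_0 between -0.012 and 0.012 m) or (x of bar_0 in the frame of hook_1 between -0.045 and 0.045 m and y of bar_0 in the frame of hook_1 between -0.03 and 0.03 m and z of bar_0 in the frame of hook_1 between -0.012 and 0.012 m) or (x of bar_0 in the frame of hook_2 between -0.045 and 0.045 m and y of bar_0 in the frame of hook_2 between -0.03 and 0.03 m and z of bar_0 in the frame of hook_2 between -0.012 and 0.012 m)) and contact force between each of basket_0, basket_1, basket_2 and rack above 0.3 N and ((x of bar_1 in the frame of hook_0 between -0.045 and 0.045 m and y of bar_1 in the frame of hook_0 between -0.03 and 0.03 m and z of bar_1 in the frame of hook_0 between -0.012 and 0.012 m) or (x of bar_1 in the frame of hook_1 between -0.045 and 0.045 m and y of bar_1 in the frame of hook_1 between -0.03 and 0.03 m and z of bar_1 in the frame of hook_1 between -0.012 and 0.012 m) or (x of bar_1 in the frame of hook_2 between -0.045 and 0.045 m and y of bar_1 in the frame of hook_2 between -0.03 and 0.03 m and z of bar_1 in the frame of hook_2 between -0.012 and 0.012 m)) and ((x of bar_2 in the frame of hook_0 between -0.045 and 0.045 m and y of bar_2 in the frame of hook_0 between -0.03 and 0.03 m and z of bar_2 in the frame of hook_0 between -0.012 and 0.012 m) or (x of bar_2 in the frame of hook_1 between -0.045 and 0.045 m and y of bar_2 in the frame of hook_1 between -0.03 and 0.03 m and z of bar_2 in the frame of hook_1 between -0.012 and 0.012 m) or (x of bar_2 in the frame of hook_2 between -0.045 and 0.045 m and y of bar_2 in the frame of hook_2 between -0.03 and 0.03 m and z of bar_2 in the frame of hook_2 between -0.012 and 0.012 m))), for 0.2 s.
3. the lid sits on the tank again, over both pegs (horizontal distance between lid and tank_rim below 0.006 m and z of lid in the frame of tank_rim between -0.004 and 0.004 m and angle between the y axis of lid and the y axis of tank, either way round below 0.03 rad and angle between lid's own z axis and vertical below 0.03 rad and linear speed of lid below 0.03 m/s), for 0.2 s.
At the end, for the whole second after the job is handed in: Each basket present hangs at rest on a hook, its bar's middle within 45 mm along, 30 mm across and 12 mm in height of the resting place, leaning under 0.35 rad. The lid lies level on the tank over both pegs, within 6 mm sideways, 4 mm in height and 0.03 rad (all of step 2 and all of step 3 and angle between each of basket_0, basket_1, basket_2's own z axis and vertical below 0.35 rad and linear speed of each of basket_0, basket_1, basket_2 below 0.06 m/s); the robot touches nothing.
It fails at once if a basket pressed against the rack with more than 25 N (contact force between any of basket_0, basket_1, basket_2 and rack above 25 N).
It fails at once if the lid, not yet home, forced against the tank or its pegs with more than 25 N (contact force between lid and tank above 25 N and z of lid in the frame of tank_rim above 0.003 m).
It fails at once if the mug, oil can or tape roll moved more than 4 cm (distance of any of mug, oil_can, tape_roll from where it was at the start of the episode above 0.04 m).
Of basket_0, basket_1, basket_2 only 2 to 3 are there at a start; the rules pass over those that are not, and their reading is None.
At some moment in a run one of basket_0, basket_1, basket_2 may be knocked a few centimetres aside while the robot is not near it.
It also fails if it takes over 200 s, if anything falls off the work surface, if the arm or the gripper's body presses on something with over 40 N, if the wrist force passes 120 N, or if a joint passes its speed limit or range.

ROBOT

A 6-joint arm with a two-finger parallel gripper is mounted at the origin on a cart in front of the work surface, level with it; the furniture and walls round the work are solid. World frame = base frame: x ahead of the robot, y to its left, z up, the work surface at z = 0. Lengths are in mm, angles in rad, forces in N, time in s.
With the tool pointing down it reaches from about 275 to 725 mm from the base axis. Payload 15.9 kg.
Tool frame: the origin (TCP) lies at the very end of the fingers, on their centre line; the grasp point (between the pads) lies 19 mm behind it; z points along the fingers, x is the direction in which the jaws open and shut, and the axes are right-handed (so a half turn about z gives the same grasp; the last joint's range is limited). The gripper opens to 85 mm and grips with 20 to 120 N. Pads are 22 mm wide; open, the fingers measure 114 mm over their backs; the gripper's body (76 mm by 85 mm) begins 54 mm behind the grasp point. The pads swing forward as they close: fully open they stand 13 mm farther back than shut.
Start: joints at [1.232, 0.213, -0.034, 1.323, 0, 1.571], TCP at [166.171, 471.564, 231.306] pointing down, gripper open.
Joint ranges: [-2.98, 2.98], [-0.74, 1.72], [-1.14, 1.35], [-2.1, 2.04], [-1.57, 1.44], [-3.14, 3.14]. Speed limits (rad/s): [1.89, 1.89, 2.39, 2.57, 3.14, 3.14].

INTERFACE

Orientations are given as a unit quaternion [w, x, y, z].
In Python, from station import arm, eyes, workorder gives the robot as it stands.
- The arm moves only by the tool carry_out, never from a script. Its argument "steps" is a list of rows, each an object with "offset": the shift along the tool's x, y, z in mm, a list of three; "spin": the turn about the tool's z in rad; "claw": the finger opening in mm, from 0 to 85.4. A call has 1 to 20 rows; each row is the pose to reach, as a shift and turn from the pose commanded when the call began, along the tool's axes at that moment; what a row does not reach only later rows make up. A row lasts 1/12 s, in which the tool goes at most 41.7 mm and 7.16 degrees, less where a joint would pass 70% of its speed; a pose out of reach is approached as far as the arm can. A call with a gripper value outside its range is refused whole. The fingers move at their own pace and stop on an object; "squeeze" is the grip in N (left out, the last holds). Time passes only in rows, so rows that repeat a pose let the fingers close. It gives the time, the measured TCP pose, the force and the opening at its end, in the units of the state.
- arm.read_state(): the state, without advancing time (a new reading comes with each control period).
- eyes.read_camera(name): name is "scene" or "top" or "wrist"; returns the picture (480x640x3 uint8, red, green, blue); there is no depth.
- eyes.calibration(name): a dict with "vfov" (degrees; the focal length in pixels is half the picture's height over the tangent of half this angle, whatever the lens; pixels are square), "cx", "cy" (the principal point, pixels), "extrinsics" (4x4, takes a point from world to camera coordinates). Camera axes: x right, y down, z forward; pixel columns grow to the right and rows downward; lengths in mm; the calibration is good to about 2 mm. A picture is of the moment at which its call begins: read the wrist's pose just before it. calibration takes no time and is no camera call; for the wrist camera it gives the pose at the moment of the call.
- workorder.sign_off(): hands the job in, once; it reports no verdict.
Trained networks look in the newest picture that a camera, given by its name, has taken for a name from the list of things; names that differ only in an ending like _2 or _b are one class to them, and where a whole thing is asked for, a point or a joint stands for the part that bears it (a point fixed in the world has none). Each returns a list of dicts, best first, with "confidence" (0 to 1); they miss things now and then, are a little off and sometimes report something else, mostly with a low value. They report only what shows in the picture. A call takes as long as a camera call.
- eyes.outline_of(query, camera): "region" (480x640 bool, what is visible of it) and "extent" ([left, top, right, bottom] in pixels, round what is visible of it).
The state is a dict: "t": time; "joint_pos": joint angles; "dq": joint speeds; "joint_torque": joint torques, N m; "tool_pos": TCP position; "eef_rot": TCP orientation; "wrist_force": force on the tool from outside, world axes, zero at the start; "wrist_torque": the same for the moment, N m; "finger_gap": finger opening in mm.
Only numpy, scipy, OpenCV 4.12 (cv2) and the standard library are available. Lean on these libraries where they do the work, as an engineer would, in place of code of your own. Each camera call takes 0.05 s, during which the arm holds its last target.

## Working session

There is one attempt and no reset: what is moved stays moved. The work goes in short steps, Python scripts to look and compute and a tool call to move; the robot and the scene stay as the last step left them, time stands still between calls to the robot, and variables do not carry over. Pictures are saved under pics/ and viewed, and the job is handed in when it is done.

Besides the shell and the picture viewer there is one more tool, called after ">>>" as name([rows], argument=value, ...), one row to a line, values as JSON. carry_out: Moves the arm, as the interface text tells. Its arguments: {"type":"object","properties":{"steps":{"type":"array","items":{"type":"object","properties":{"offset":{"type":"array","items":{"type":"number"}},"spin":{"type":"number"},"claw":{"type":"number"}}}},"squeeze":{"type":"number"}},"required":["steps"]}

```bash
ls; mkdir -p pics; python3 - <<'E'
from station import arm, eyes, workorder
import cv2,numpy as np
print(arm.read_state())
for n in ["scene","top","wrist"]:
    im=eyes.read_camera(n); cv2.imwrite(f"pics/{n}0.png",im[:,:,::-1]); c=eyes.calibration(n); print(n,c)
E
```

```text
pics
{'t': 0.0, 'joint_pos': array([ 1.23201042e+00,  2.13358990e-01, -3.50767052e-02,  1.32349668e+00,
        1.64146276e-05,  1.57078881e+00]), 'dq': array([-0.00129647,  0.0001974 ,  0.00171785,  0.00054727, -0.00020931,
        0.00050032]), 'joint_torque': array([ 2.47837270e-04, -6.86156487e+01,  4.87122273e+01,  1.72758132e-02,
       -2.86249190e-05,  1.49030433e-05]), 'tool_pos': array([166.05037522, 471.25232404, 230.80776009]), 'eef_rot': array([ 3.21493297e-04,  8.16190769e-01,  5.77782230e-01, -4.68362348e-04]), 'wrist_force': array([-0.21465859,  1.18373046,  0.20354428]), 'wrist_torque': array([ 0.00055616, -0.04440133, -0.03842465]), 'finger_gap': 85.69164939903939}
scene {'vfov': 43.18469874158222, 'cx': 320.5059234743287, 'cy': 249.3270467260525, 'extrinsics': array([[ 9.90398155e-01,  1.37504426e-01,  1.42838065e-02,
        -5.46483350e+02],
       [ 1.15702956e-01, -7.67925535e-01, -6.30002539e-01,
        -3.66929048e+01],
       [-7.56592376e-02,  6.25606031e-01, -7.76461701e-01,
         1.94214505e+03],
       [ 0.00000000e+00,  0.00000000e+00,  0.00000000e+
[... 211 characters left out ...]
],
       [-9.57242440e-01,  1.02433789e-01, -2.70544321e-01,
         6.12142065e+02],
       [ 2.68390083e-01, -3.45231652e-02, -9.62691495e-01,
         1.33640543e+03],
       [ 0.00000000e+00,  0.00000000e+00,  0.00000000e+00,
         1.00000000e+00]])}
wrist {'vfov': 69.51351716240885, 'cx': 316.2445424451441, 'cy': 234.07984389864632, 'extrinsics': array([[ 3.32501092e-01,  9.43100873e-01, -1.94075976e-03,
        -4.99649614e+02],
       [ 8.95500265e-01, -3.15072086e-01,  3.14338761e-01,
        -4.15245389e+01],
       [ 2.95841681e-01, -1.06255932e-01, -9.49308894e-01,
         3.80833914e+02],
       [ 0.00000000e+00,  0.00000000e+00,  0.00000000e+00,
         1.00000000e+00]])}
```

View pics/scene0.png

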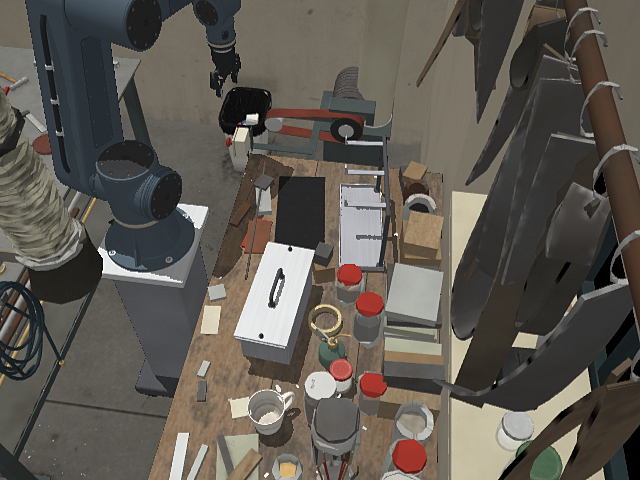

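View pics/top0.png

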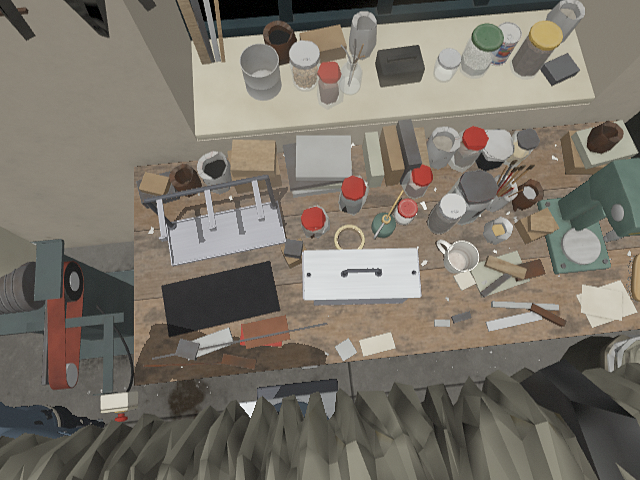

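View pics/wrist0.png

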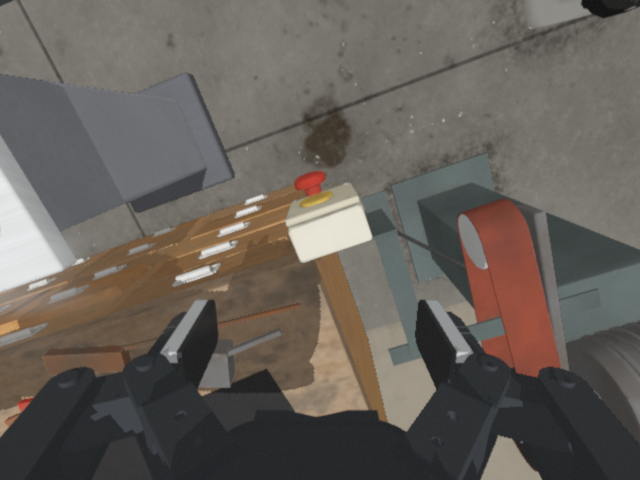

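```bash
cat > h.py <<'E'
from station import arm, eyes, workorder
import cv2,numpy as np
from scipy.optimize import minimize, least_squares
from scipy.spatial.transform import Rotation as R
def cal(n):
    c=eyes.calibration(n); f=240/np.tan(np.radians(c['vfov'])/2)
    K=np.array([[f,0,c['cx']],[0,f,c['cy']],[0,0,1]]); return K,np.array(c['extrinsics'])
def proj(P,KE):
    K,E=KE; P=np.atleast_2d(P); q=(P@E[:3,:3].T+E[:3,3])@K.T; return q[:,:2]/q[:,2:]
def ray(uv,KE):
    K,E=KE; d=np.linalg.inv(K)@np.array([uv[0],uv[1],1]); Rm=E[:3,:3]; return -Rm.T@E[:3,3], Rm.T@d
def onz(uv,z,KE):
    o,d=ray(uv,KE); return o+d*(z-o[2])/d[2]
def grab(n,name):
    KE=cal(n); im=eyes.read_camera(n); cv2.imwrite(f"pics/{name}.png",im[:,:,::-1]); return im,KE
def put(P,p):
    c,s=np.cos(p[2]),np.sin(p[2]); P=np.asarray(P,float); return np.c_[P[:,0]*c-P[:,1]*s+p[0],P[:,0]*s+P[:,1]*c+p[1],P[:,2]]
def st():
    s=arm.read_state(); q=s['eef_rot']; return s,s['tool_pos'],R.from_quat([q[1],q[2],q[3],q[0]])
E
python3 - <<'E'
from h import *
for n in ["scene","top"]:
    im,KE=grab(n,n+"1")
    o=im.copy()
    for q in ["lid","tank","mat_top","rack","mug","oil_can","tape_roll","basket_0"]:
        r=eyes.outline_of(q,n)
        print(n,q,[(round(x['confidence'],2),x['extent'],int(x['region'].sum())) for x in r[:3]])
        if r:
            np.save(f"m_{n}_{q}.npy",r[0]['region'])
            cs,_=cv2.findContours(r[0]['region'].astype('uint8'),0,2); cv2.drawContours(o,cs,-1,(255,0,0),1)
    cv2.imwrite(f"pics/{n}m.png",cv2.resize(o[120:400,130:520] if n=="top" else o[130:430,180:480],None,fx=2,fy=2)[:,:,::-1])
E
```

```text
scene lid [(0.92, [232.4, 242.8, 314.6, 348.8], 5189)]
scene tank []
scene mat_top [(0.96, [275.5, 176.6, 327.0, 246.4], 3379), (0.44, [339.8, 134.6, 389.9, 269.3], 4722)]
scene rack [(0.61, [336.5, 137.2, 390.7, 270.1], 4576)]
scene mug [(0.68, [247.3, 388.6, 294.1, 432.6], 1508)]
scene oil_can [(0.96, [316.9, 328.1, 352.6, 367.0], 777)]
scene tape_roll [(0.74, [310.4, 305.6, 343.7, 335.1], 482), (0.2, [236.4, 239.8, 313.9, 346.1], 5011)]
scene basket_0 [(0.34, [246.5, 389.9, 291.7, 432.7], 1511)]
top lid [(0.96, [303.7, 249.2, 419.7, 302.5], 5662)]
top tank [(0.78, [302.9, 264.9, 419.9, 306.2], 550)]
top mat_top [(0.9, [162.4, 261.0, 279.5, 338.2], 5808)]
top rack [(0.87, [144.3, 173.5, 287.3, 266.3], 6532)]
top mug [(0.78, [438.5, 239.1, 477.2, 273.3], 1087)]
top oil_can [(0.88, [369.5, 203.1, 395.9, 239.8], 537)]
top tape_roll [(0.78, [336.8, 224.0, 364.9, 248.5], 245)]
top basket_0 []
```

```bash
python3 - <<'E'
from h import *
def box(a,b,z0,z1): return np.array([[sx*a/2,sy*b/2,z] for sx in(-1,1) for sy in(-1,1) for z in(z0,z1)])
def fit(name,B,p0,cams=("scene","top")):
    M={n:np.load(f"m_{n}_{name}.npy") for n in cams}
    KE={n:cal(n) for n in cams}
    def cost(p):
        t=0
        for n in cams:
            h=cv2.convexHull(proj(put(B,p),KE[n]).astype(np.float32))
            m=np.zeros((480,640),np.uint8); cv2.fillConvexPoly(m,np.round(h*256).astype(np.int32),1,shift=8)
            m=m>0; t+=1-(m&M[n]).sum()/(m|M[n]).sum()
        return t
    r=minimize(cost,p0,method='Nelder-Mead',options=dict(initial_simplex=np.array(p0)+np.array([[0,0,0],[15,0,0],[0,15,0],[0,0,.06]]),xatol=.05,fatol=1e-5))
    return r.x,r.fun
def p0(name,z):
    KE=cal("top"); m=np.load(f"m_top_{name}.npy"); 
    pts=np.array([onz(uv[0],z,KE)[:2] for uv in cv2.findContours(m.astype('uint8'),0,1)[0][0]],np.float32)
    r=cv2.minAreaRect(pts); b=cv2.boxPoints(r); e=[b[1]-b[0],b[2]-b[1]]; l=max(e,key=np.linalg.norm)
    a=np.arctan2(-l[0],l[1]); a=(a+np.pi/2)%np.pi-np.pi/2
    return [*r[0],a],r
for name,B,z in [("lid",box(140,320,140,145),145),("mat_top",box(160,340,0,3),3)]:
    p,r=p0(name,z); print(name,p,r)
    for c in [("scene","top"),("top",),("scene",)]: print(c,fit(name,B,p,c))
for n in ["scene","top"]:
  for q,z in [("mug",50),("oil_can",60),("tape_roll",12)]:
    m=np.load(f"m_{n}_{q}.npy"); v,u=np.nonzero(m); print(n,q,onz((u.mean(),v.mean()),z,cal(n)).round())
E
```

```text
lid [459.3754577636719, -245.32005310058594, np.float32(-0.085778475)] ((459.3754577636719, -245.32005310058594), (322.5583190917969, 142.04640197753906), 85.08525085449219)
('scene', 'top') (array([ 4.60942188e+02, -2.42161245e+02, -9.27784556e-02]), np.float64(0.06200468303774853))
('top',) (array([ 4.59508277e+02, -2.44459762e+02, -8.53384294e-02]), np.float64(0.03215324097827943))
('scene',) (array([ 4.61060034e+02, -2.40474316e+02, -8.44233904e-02]), np.float64(0.021381267738883603))
mat_top [457.64166259765625, 176.85435485839844, np.float32(0.13389778)] ((457.64166259765625, 176.85435485839844), (162.39077758789062, 340.30889892578125), 7.671786308288574)
('scene', 'top') (array([4.58698462e+02, 1.79126472e+02, 1.29056058e-01]), np.float64(0.15955295843351014))
('top',) (array([4.58297931e+02, 1.77430592e+02, 1.23399149e-01]), np.float64(0.035073138297872286))
('scene',) (array([4.57274218e+02, 1.93309454e+02, 1.38348167e-01]), np.float64(0.09919786096256689))
scene mug [ 493. -541.   50.]
scene oil_can [ 624. -348.   60.]
scene tape_roll [ 596. -227.   12.]
top mug [ 498. -558.   50.]
top oil_can [ 622. -343.   60.]
top tape_roll [ 616. -236.   12.]
```

View pics/topm.png

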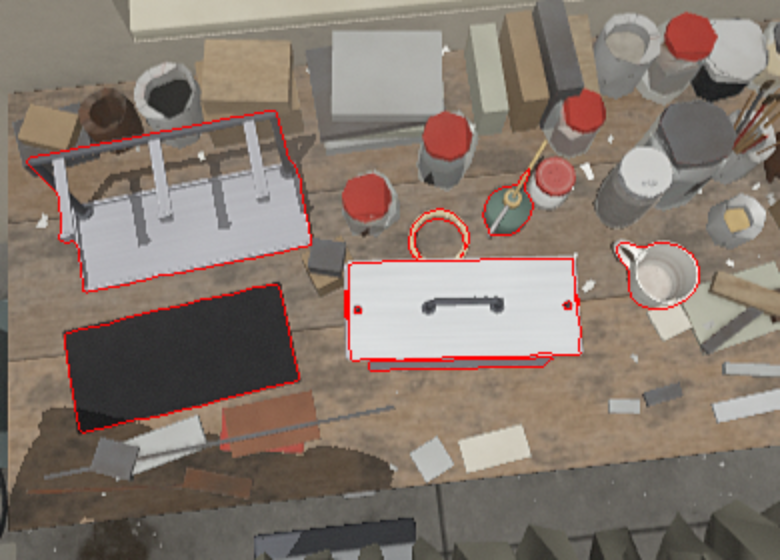

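View pics/scenem.png

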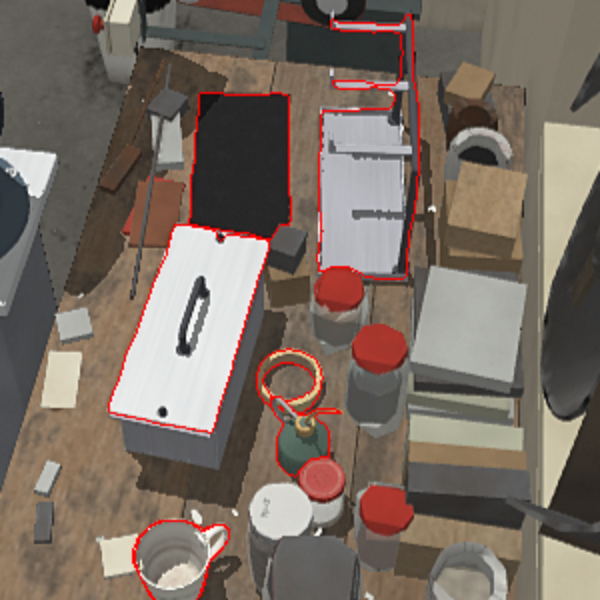

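```bash
python3 - <<'E'
from h import *
im=cv2.imread("pics/top1.png"); cv2.imwrite("pics/rt.png",cv2.resize(im[165:275,135:295],None,fx=5,fy=5,interpolation=cv2.INTER_CUBIC))
im=cv2.imread("pics/scene1.png"); cv2.imwrite("pics/rs.png",cv2.resize(im[130:280,310:420],None,fx=4,fy=4,interpolation=cv2.INTER_CUBIC))
E
```

```text
(no output)
```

View pics/rt.png

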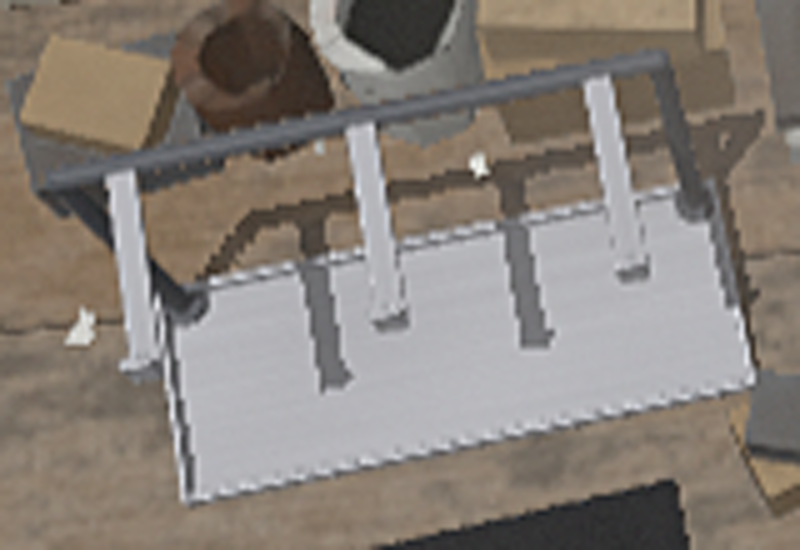

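View pics/rs.png

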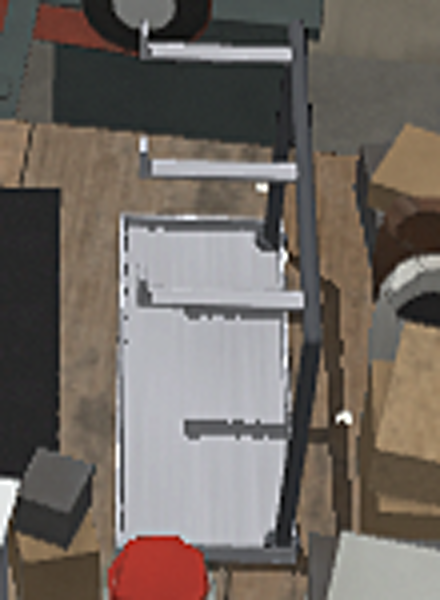

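```bash
python3 - <<'E'
from h import *
T=[((-60,180,0),(173,265)),((-60,-180,0),(286,241.3)),((-50,130,266),(162.2,237.4)),((-50,0,266),(212.6,228.6)),((-50,-130,266),(260.8,218.6))]
S=[((-50,130,266),(346,135.5)),((-50,0,266),(345.75,165)),((-50,-130,266),(345.2,200)),((-60,180,16),(340.5,183.7)),((80,-180,16),(384,268.2))]
kt,ks=cal("top"),cal("scene")
def f(p,a,KE): return (proj(put([x[0] for x in a],p),KE)-[x[1] for x in a])
for nm,g in [("both",lambda p:np.r_[f(p,T,kt).ravel(),f(p,S,ks).ravel()]),("top",lambda p:f(p,T,kt).ravel()),("scene",lambda p:f(p,S,ks).ravel())]:
    r=least_squares(g,[600,180,.1],x_scale=[10,10,.1]); print(nm,r.x,r.cost); print(g(r.x).reshape(-1,2).round(1).tolist())
# lid holes
for uv in [(130+358/2,120+310/2),(130+567/2,120+305/2)]: print(onz(uv,145,kt))
for uv in [(180+220/2,130+237/2),(180+162/2,130+411/2)]: print(onz(uv,145,ks))
s,p,r=st();print(s['t'],s['joint_pos'])
E
```

```text
both [6.51657633e+02 1.45568461e+02 1.02209743e-01] 10.495834637899495
[[-0.4, 1.0], [0.4, 1.4], [-0.8, -0.5], [-1.2, -1.7], [-0.1, -1.6], [-0.3, 1.9], [-0.4, 1.6], [-0.3, -1.3], [-0.9, 0.2], [-0.6, 0.5]]
top [6.50426654e+02 1.44381667e+02 1.00932184e-01] 4.792385303755925
[[0.0, 1.2], [0.8, 1.8], [-0.3, -0.2], [-0.7, -1.3], [0.4, -1.1]]
scene [6.52903619e+02 1.47989281e+02 1.00984950e-01] 3.5731386408622634
[[0.3, 1.4], [0.1, 1.1], [0.1, -1.9], [-0.4, -0.3], [-0.2, -0.0]]
[471.92729953 -99.23371006 145.        ]
[ 447.76680759 -390.31292957  145.        ]
[474.31221232 -92.19164091 145.        ]
[ 449.41321689 -386.54330599  145.        ]
1.05 [ 1.23202274e+00  2.12904731e-01 -3.44253921e-02  1.32351475e+00
  4.35590408e-05  1.57081104e+00]
```

```bash
cat >> h.py <<'E'
def az(r): x=r.as_matrix()[:,0]; return np.arctan2(x[1],x[0])
def plan(*T, base=None):
    """targets (x,y,z,az) -> offset/spin from current pose (base: x,y,z,az commanded)"""
    if base is None:
        s,p,r=st(); base=(*p,az(r))
    a=base[3]; X=np.array([np.cos(a),np.sin(a),0]); Y=np.array([np.sin(a),-np.cos(a),0]); Z=np.array([0,0,-1.])
    for t in T:
        d=np.array(t[:3])-base[:3]; sp=-(t[3]-a); sp=(sp+np.pi)%(2*np.pi)-np.pi
        print(t,"off",(np.array([X,Y,Z])@d).round(1).tolist(),"spin",round(sp,3))
E
python3 - <<'E'
from h import *
plan((460,-243,330,-.085),base=(166.171,471.564,231.306,1.232))
E
```

```text
(460, -243, 330, -0.085) off [-576.3, 514.6, -98.7] spin 1.317
```

>>> carry_out([
  {"offset": [0,0,-98.7],"spin": 0.1},
  {"offset": [-100,100,-98.7],"spin": 0.3},
  {"offset": [-576.3,514.6,-98.7],"spin": 1.317},
  {"offset": [-576.3,514.6,-98.7],"spin": 1.317},
  {"offset": [-576.3,514.6,-98.7],"spin": 1.317},
  {"offset": [-576.3,514.6,-98.7],"spin": 1.317},
  {"offset": [-576.3,514.6,-98.7],"spin": 1.317},
  {"offset": [-576.3,514.6,-98.7],"spin": 1.317},
  {"offset": [-576.3,514.6,-98.7],"spin": 1.317},
  {"offset": [-576.3,514.6,-98.7],"spin": 1.317},
  {"offset": [-576.3,514.6,-98.7],"spin": 1.317},
  {"offset": [-576.3,514.6,-98.7],"spin": 1.317},
  {"offset": [-576.3,514.6,-98.7],"spin": 1.317},
  {"offset": [-576.3,514.6,-98.7],"spin": 1.317},
  {"offset": [-576.3,514.6,-98.7],"spin": 1.317},
  {"offset": [-576.3,514.6,-98.7],"spin": 1.317},
  {"offset": [-576.3,514.6,-98.7],"spin": 1.317},
  {"offset": [-576.3,514.6,-98.7],"spin": 1.317},
  {"offset": [-576.3,514.6,-98.7],"spin": 1.317},
  {"offset": [-576.3,514.6,-98.7],"spin": 1.317},
])

```text
$.steps[0]: bad value
```

>>> carry_out([
  {"offset": [0,0,-98.7],"spin": 0.1,"claw": 85},
  {"offset": [-100,100,-98.7],"spin": 0.3,"claw": 85},
  {"offset": [-576.3,514.6,-98.7],"spin": 1.317,"claw": 85},
  {"offset": [-576.3,514.6,-98.7],"spin": 1.317,"claw": 85},
  {"offset": [-576.3,514.6,-98.7],"spin": 1.317,"claw": 85},
  {"offset": [-576.3,514.6,-98.7],"spin": 1.317,"claw": 85},
  {"offset": [-576.3,514.6,-98.7],"spin": 1.317,"claw": 85},
  {"offset": [-576.3,514.6,-98.7],"spin": 1.317,"claw": 85},
  {"offset": [-576.3,514.6,-98.7],"spin": 1.317,"claw": 85},
  {"offset": [-576.3,514.6,-98.7],"spin": 1.317,"claw": 85},
  {"offset": [-576.3,514.6,-98.7],"spin": 1.317,"claw": 85},
  {"offset": [-576.3,514.6,-98.7],"spin": 1.317,"claw": 85},
  {"offset": [-576.3,514.6,-98.7],"spin": 1.317,"claw": 85},
  {"offset": [-576.3,514.6,-98.7],"spin": 1.317,"claw": 85},
  {"offset": [-576.3,514.6,-98.7],"spin": 1.317,"claw": 85},
  {"offset": [-576.3,514.6,-98.7],"spin": 1.317,"claw": 85},
  {"offset": [-576.3,514.6,-98.7],"spin": 1.317,"claw": 85},
  {"offset": [-576.3,514.6,-98.7],"spin": 1.317,"claw": 85},
  {"offset": [-576.3,514.6,-98.7],"spin": 1.317,"claw": 85},
  {"offset": [-576.3,514.6,-98.7],"spin": 1.317,"claw": 85},
])

```text
t: 2.72
tool_pos: [458.4, -240.9, 329.8]
eef_rot: [0.0, 0.999, -0.043, 0.0]
wrist_force: [0.9, -0.1, -0.4]
finger_gap: 85.4
```

```bash
python3 - <<'E'
from h import *
im,KE=grab("wrist","w1"); s,p,r=st(); print(s['t'],p,az(r),s['joint_pos'])
E=KE[1]; C=-E[:3,:3].T@E[:3,3]; print("cam in tool", r.inv().apply(C-p), "axis",r.inv().apply(E[2,:3]))
H=put([[0,-147,145],[0,147,145],[0,-40,185],[0,0,185],[0,40,185],[70,160,145],[-70,160,145],[-70,-160,145],[70,-160,145]],(460.5,-243,-.085))
print(proj(H,KE).round(1).tolist())
o=im.copy()
for u in proj(H,KE): cv2.circle(o,tuple(int(v) for v in u),4,(255,0,0),1)
cv2.imwrite("pics/w1o.png",o[:,:,::-1])
E
```

```text
2.7667 [ 460.2272921  -246.09937074  328.00085264] -0.08764693782494541 [-0.49006033  0.27141221  0.28489125  1.58530239 -0.00163243  1.1683829 ]
cam in tool [  -2.50318299  -85.69303709 -144.58219424] axis [0.00364649 0.31331737 0.94964147]
[[317.8, 338.0], [318.0, 39.0], [318.1, 263.1], [318.2, 220.4], [318.2, 173.9], [402.5, 21.3], [233.5, 21.4], [255.2, 348.1], [380.3, 347.9]]
```

View pics/w1o.png

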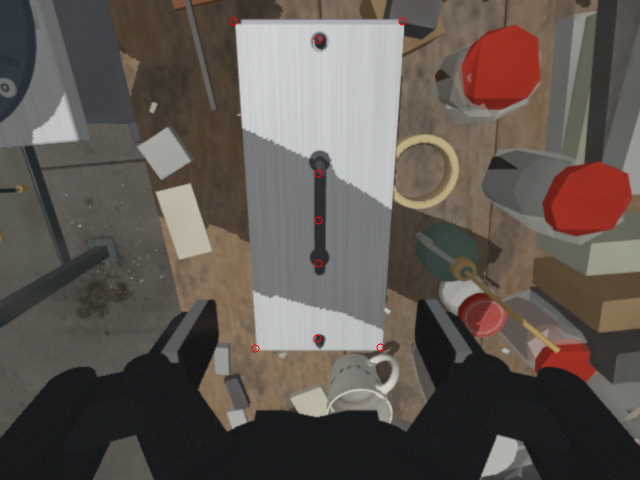

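```bash
cat >> h.py <<'E'
def box(a,b,z0,z1): return np.array([[sx*a/2,sy*b/2,z] for sx in(-1,1) for sy in(-1,1) for z in(z0,z1)])
def fitmask(M,KE,B,p0):
    M=cv2.morphologyEx(M.astype('uint8'),cv2.MORPH_CLOSE,np.ones((25,25)))>0
    def cost(p):
        h=cv2.convexHull(proj(put(B,p),KE).astype(np.float32))
        m=np.zeros((480,640),np.uint8); cv2.fillConvexPoly(m,np.round(h*256).astype(np.int32),1,shift=8)
        m=m>0; return 1-(m&M).sum()/(m|M).sum()
    r=minimize(cost,p0,method='Nelder-Mead',options=dict(initial_simplex=np.array(p0)+np.array([[0,0,0],[8,0,0],[0,8,0],[0,0,.04]]),xatol=.02,fatol=1e-6)); return r.x,r.fun
E
python3 - <<'E'
from h import *
for i in range(2):
    im,KE=grab("wrist","w2"); s,p,r=st(); print(s['t'],p,az(r))
    o=eyes.outline_of("lid","wrist"); print(o[0]['confidence'],o[0]['extent'])
    f=fitmask(o[0]['region'],KE,box(140,320,140,145),(461,-244,-.085)); print(f)
h=put([[0,0,185]],f[0]); print(h)
plan((h[0,0],h[0,1],210,f[0][2]),(h[0,0],h[0,1],166,f[0][2]),base=(460,-243,330,-.085))
cv2.imwrite("pics/w2c.png",cv2.resize(im[0:370,200:440],None,fx=1.6,fy=1.6)[:,:,::-1])
E
```

```text
2.8167 [ 459.27806661 -243.07018364  327.90187155] -0.08880328844651218
0.68 [231.9, 16.2, 401.7, 348.7]
(array([ 4.61822947e+02, -2.45463500e+02, -8.52087899e-02]), np.float64(0.005974487324398536))
2.9167 [ 458.2029512  -239.30026614  329.00059938] -0.08666612271735827
0.75 [234.8, 22.6, 402.3, 353.4]
(array([ 4.62165906e+02, -2.45642787e+02, -8.31578299e-02]), np.float64(0.010595753452896317))
[[ 462.16590559 -245.6427871   185.        ]]
(np.float64(462.16590558537246), np.float64(-245.64278710392122), 210, np.float64(-0.08315782986338527)) off [2.4, 2.4, 120.0] spin -0.002
(np.float64(462.16590558537246), np.float64(-245.64278710392122), 166, np.float64(-0.08315782986338527)) off [2.4, 2.4, 164.0] spin -0.002
```

View pics/w2c.png

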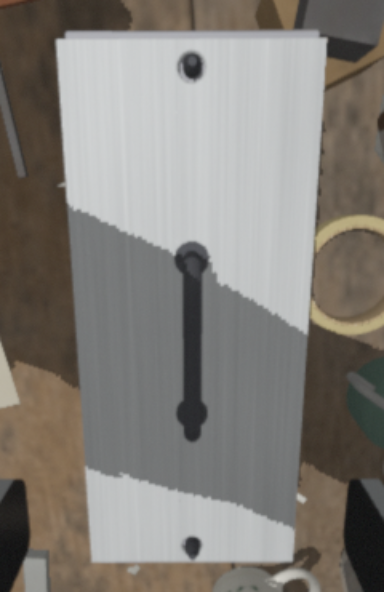

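>>> carry_out([
  {"offset": [2.4,2.4,30],"spin": 0,"claw": 60},
  {"offset": [2.4,2.4,60],"spin": 0,"claw": 60},
  {"offset": [2.4,2.4,90],"spin": 0,"claw": 60},
  {"offset": [2.4,2.4,110],"spin": 0,"claw": 60},
  {"offset": [2.4,2.4,125],"spin": 0,"claw": 60},
  {"offset": [2.4,2.4,140],"spin": 0,"claw": 60},
  {"offset": [2.4,2.4,150],"spin": 0,"claw": 60},
  {"offset": [2.4,2.4,157],"spin": 0,"claw": 60},
  {"offset": [2.4,2.4,161],"spin": 0,"claw": 60},
  {"offset": [2.4,2.4,163],"spin": 0,"claw": 60},
  {"offset": [2.4,2.4,163],"spin": 0,"claw": 60},
  {"offset": [2.4,2.4,163],"spin": 0,"claw": 60},
], squeeze=40)

```text
t: 3.97
tool_pos: [460.7, -241.2, 167.3]
eef_rot: [0.0, 0.999, -0.042, 0.0]
wrist_force: [0.3, 0.1, 0.4]
finger_gap: 59.8
```

```bash
python3 - <<'E'
from h import *
im,KE=grab("wrist","w3"); s,p,r=st(); print(s['t'],p,az(r),s['wrist_force'],s['finger_gap'])
print(eyes.read_camera("top").shape); cv2.imwrite("pics/t3.png",eyes.read_camera("top")[:,:,::-1])
for i in range(3):
  eyes.read_camera("wrist"); s,p,r=st(); print(s['t'],p,az(r))
E
```

```text
4.0167 [ 460.70208966 -241.32921094  167.35485648] -0.08501769230447054 [0.23870597 0.97133759 0.6863189 ] 60.070441257553206
(480, 640, 3)
4.1667 [ 460.55518528 -241.33024984  167.09959787] -0.08512602236639392
4.2167 [ 460.53313541 -241.28792293  167.02087143] -0.0850544871789665
4.2667 [ 460.51078566 -241.24911816  166.95826756] -0.08504424667969916
```

View pics/w3.png

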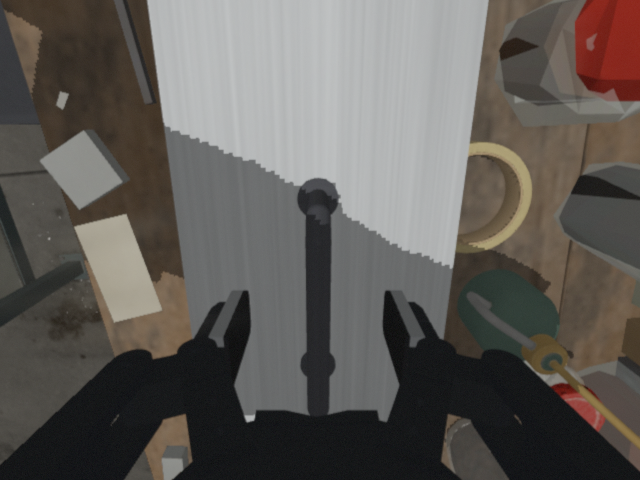

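>>> carry_out([
  {"offset": [2,4.1,1],"spin": 0,"claw": 60},
  {"offset": [2,4.1,1],"spin": 0,"claw": 60},
  {"offset": [2,4.1,1],"spin": 0,"claw": 40},
  {"offset": [2,4.1,1],"spin": 0,"claw": 20},
  {"offset": [2,4.1,1],"spin": 0,"claw": 12},
  {"offset": [2,4.1,1],"spin": 0,"claw": 0},
  {"offset": [2,4.1,1],"spin": 0,"claw": 0},
  {"offset": [2,4.1,1],"spin": 0,"claw": 0},
  {"offset": [2,4.1,1],"spin": 0,"claw": 0},
  {"offset": [2,4.1,1],"spin": 0,"claw": 0},
  {"offset": [2,4.1,1],"spin": 0,"claw": 0},
  {"offset": [2,4.1,1],"spin": 0,"claw": 0},
], squeeze=60)

```text
t: 5.27
tool_pos: [462.0, -245.4, 165.9]
eef_rot: [0.0, 0.999, -0.042, 0.0]
wrist_force: [-2.0, 0.2, 4.6]
finger_gap: 7.5
```

```bash
python3 - <<'E'
from h import *
s,p,r=st(); print(s['t'],p,az(r),s['wrist_force'],s['finger_gap'],s['joint_pos'])
plan((462,-245,200,-.085),(462,-245,270,-.085),(458,178,270,.123))
E
```

```text
5.2667 [ 462.04291102 -245.40219813  165.85111156] -0.08498126204140341 [-2.03087882  0.16390838  4.6299796 ] 7.460987096528743 [-4.88260153e-01  2.80746906e-01 -1.12395964e-01  1.17753019e+00
  4.02368134e-05  1.16751744e+00]
(462, -245, 200, -0.085) off [-0.1, -0.4, -34.1] spin 0.0
(462, -245, 270, -0.085) off [-0.1, -0.4, -104.1] spin 0.0
(458, 178, 270, 0.123) off [-40.0, -421.5, -104.1] spin -0.208
```

>>> carry_out([
  {"offset": [0,0,-3],"spin": 0,"claw": 0},
  {"offset": [0,0,-7],"spin": 0,"claw": 0},
  {"offset": [0,0,-12],"spin": 0,"claw": 0},
  {"offset": [0,0,-18],"spin": 0,"claw": 0},
  {"offset": [0,0,-25],"spin": 0,"claw": 0},
  {"offset": [0,0,-33],"spin": 0,"claw": 0},
  {"offset": [0,0,-45],"spin": 0,"claw": 0},
  {"offset": [0,0,-60],"spin": 0,"claw": 0},
  {"offset": [0,0,-80],"spin": 0,"claw": 0},
  {"offset": [0,0,-95],"spin": 0,"claw": 0},
  {"offset": [0,0,-104],"spin": 0,"claw": 0},
  {"offset": [0,0,-104],"spin": 0,"claw": 0},
  {"offset": [0,0,-104],"spin": 0,"claw": 0},
])

```text
t: 6.35
tool_pos: [462.2, -245.5, 269.7]
eef_rot: [0.0, 0.999, -0.042, 0.0]
wrist_force: [0.3, -0.2, -4.7]
finger_gap: 7.8
```

```bash
python3 - <<'E'
from h import *
im,KE=grab("wrist","w4"); s,p,r=st(); print(s['t'],p,az(r),s['wrist_force'],s['wrist_torque'],s['finger_gap'])
E
```

```text
6.4 [ 461.86950691 -245.328303    269.05903277] -0.08498519452377244 [-0.08497277 -0.20481797 -3.29787283] [-0.05082264 -0.02746238 -0.03569683] 7.3030084175314105
```

View pics/w4.png

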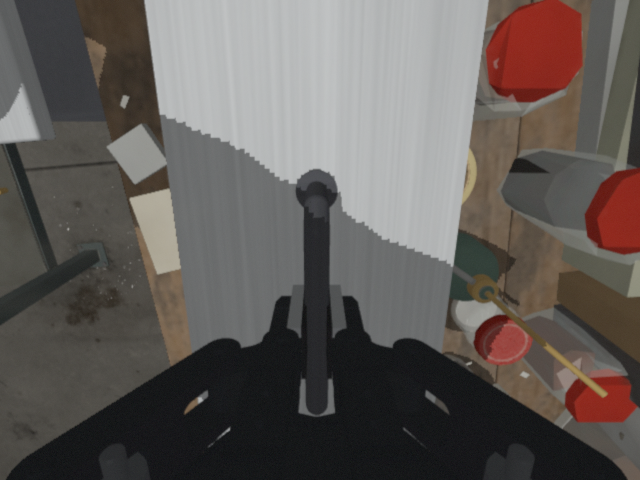

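>>> carry_out([
  {"offset": [-2,-15,0],"spin": 0,"claw": 0},
  {"offset": [-4,-40,0],"spin": 0,"claw": 0},
  {"offset": [-8,-70,0],"spin": -0.02,"claw": 0},
  {"offset": [-10,-105,0],"spin": -0.04,"claw": 0},
  {"offset": [-12,-140,0],"spin": -0.06,"claw": 0},
  {"offset": [-15,-175,0],"spin": -0.08,"claw": 0},
  {"offset": [-20,-210,0],"spin": -0.1,"claw": 0},
  {"offset": [-24,-245,0],"spin": -0.12,"claw": 0},
  {"offset": [-28,-280,0],"spin": -0.14,"claw": 0},
  {"offset": [-32,-315,0],"spin": -0.16,"claw": 0},
  {"offset": [-36,-350,0],"spin": -0.18,"claw": 0},
  {"offset": [-38,-380,0],"spin": -0.2,"claw": 0},
  {"offset": [-40,-400,0],"spin": -0.208,"claw": 0},
  {"offset": [-40,-412,0],"spin": -0.208,"claw": 0},
  {"offset": [-40,-419,0],"spin": -0.208,"claw": 0},
  {"offset": [-40,-421.5,0],"spin": -0.208,"claw": 0},
  {"offset": [-40,-421.5,0],"spin": -0.208,"claw": 0},
])

```text
t: 7.82
tool_pos: [458.0, 177.5, 269.4]
eef_rot: [0.0, 0.998, 0.061, -0.0]
wrist_force: [0.4, 0.4, -3.6]
finger_gap: 8.0
```

>>> carry_out([
  {"offset": [0,0,20],"spin": 0,"claw": 0},
  {"offset": [0,0,50],"spin": 0,"claw": 0},
  {"offset": [0,0,85],"spin": 0,"claw": 0},
  {"offset": [0,0,120],"spin": 0,"claw": 0},
  {"offset": [0,0,155],"spin": 0,"claw": 0},
  {"offset": [0,0,180],"spin": 0,"claw": 0},
  {"offset": [0,0,200],"spin": 0,"claw": 0},
  {"offset": [0,0,212],"spin": 0,"claw": 0},
  {"offset": [0,0,220],"spin": 0,"claw": 0},
  {"offset": [0,0,225],"spin": 0,"claw": 0},
  {"offset": [0,0,225],"spin": 0,"claw": 0},
  {"offset": [0,0,225],"spin": 0,"claw": 0},
])

```text
t: 8.82
tool_pos: [458.4, 177.7, 45.3]
eef_rot: [-0.0, 0.998, 0.061, 0.0]
wrist_force: [0.5, 0.4, -3.9]
finger_gap: 7.6
```

```bash
python3 - <<'E'
from h import *
im,KE=grab("top","t4"); s,p,r=st(); print(s['t'],p,az(r),s['wrist_force'],s['wrist_torque'],s['finger_gap'])
cv2.imwrite("pics/t4c.png",cv2.resize(im[150:400,130:480],None,fx=2,fy=2)[:,:,::-1])
E
```

```text
8.8667 [458.58319186 177.91414645  45.58432096] 0.12261278508286631 [ 0.98138172 -0.5817233  -2.55043919] [ 0.00212342  0.05457968 -0.02271343] 7.989977366657646
```

View pics/t4c.png

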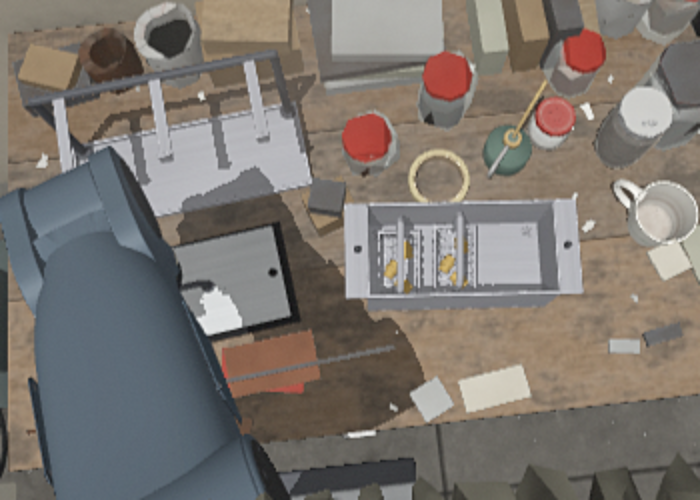

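>>> carry_out([
  {"offset": [0,0,6],"spin": 0,"claw": 0},
  {"offset": [0,0,11],"spin": 0,"claw": 0},
  {"offset": [0,0,14],"spin": 0,"claw": 0},
  {"offset": [0,0,16],"spin": 0,"claw": 0},
  {"offset": [0,0,16],"spin": 0,"claw": 0},
  {"offset": [0,0,16],"spin": 0,"claw": 0},
  {"offset": [0,0,16],"spin": 0,"claw": 25},
  {"offset": [0,0,16],"spin": 0,"claw": 50},
  {"offset": [0,0,16],"spin": 0,"claw": 60},
  {"offset": [0,0,16],"spin": 0,"claw": 60},
  {"offset": [0,0,16],"spin": 0,"claw": 60},
  {"offset": [0,0,0],"spin": 0,"claw": 60},
  {"offset": [0,0,-30],"spin": 0,"claw": 60},
  {"offset": [0,0,-70],"spin": 0,"claw": 60},
  {"offset": [0,0,-110],"spin": 0,"claw": 60},
  {"offset": [0,0,-150],"spin": 0,"claw": 60},
  {"offset": [0,0,-190],"spin": 0,"claw": 60},
  {"offset": [0,0,-230],"spin": 0,"claw": 60},
  {"offset": [0,0,-265],"spin": 0,"claw": 60},
  {"offset": [0,0,-265],"spin": 0,"claw": 60},
])

```text
t: 10.53
tool_pos: [459.6, 178.6, 316.2]
eef_rot: [-0.001, 0.998, 0.061, 0.004]
wrist_force: [1.6, 0.9, -0.6]
finger_gap: 59.9
```

```bash
python3 - <<'E'
from h import *
for i in range(3): im,KE=grab("wrist","w5")
s,p,r=st(); print(s['t'],p,az(r),s['wrist_force'],s['finger_gap'])
E
```

```text
10.6833 [458.09551675 177.99809675 309.52852316] 0.12300308219639555 [-0.20808926  0.41661561 -0.53302266] 59.90250115266064
```

View pics/w5.png

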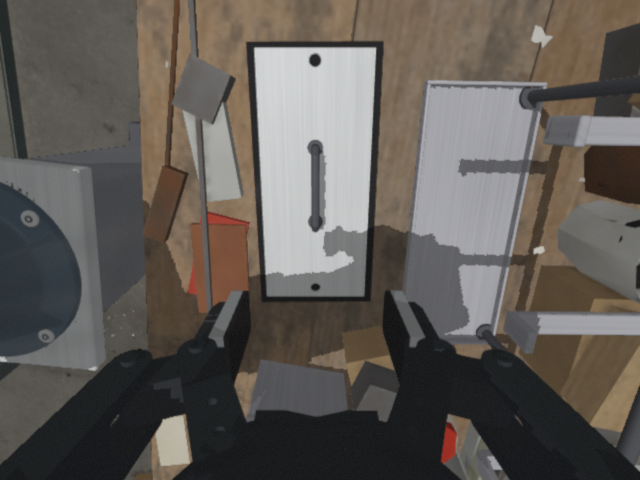

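```bash
python3 - <<'E'
from h import *
plan((570,110,370,.101))
E
```

```text
(570, 110, 370, 0.101) off [102.7, 81.2, -60.5] spin 0.022
```

>>> carry_out([
  {"offset": [20,16,-30],"spin": 0.01,"claw": 60},
  {"offset": [45,35,-60],"spin": 0.022,"claw": 60},
  {"offset": [70,55,-60],"spin": 0.022,"claw": 60},
  {"offset": [90,72,-60],"spin": 0.022,"claw": 60},
  {"offset": [103,81,-60],"spin": 0.022,"claw": 60},
  {"offset": [103,81,-60],"spin": 0.022,"claw": 60},
  {"offset": [103,81,-60],"spin": 0.022,"claw": 60},
  {"offset": [103,81,-60],"spin": 0.022,"claw": 60},
  {"offset": [103,81,-60],"spin": 0.022,"claw": 60},
])

```text
t: 11.43
tool_pos: [569.3, 110.7, 369.7]
eef_rot: [-0.0, 0.999, 0.051, -0.0]
wrist_force: [-0.2, -0.1, 0.2]
finger_gap: 60.0
```

```bash
python3 - <<'E'
from h import *
for i in range(2): im,KE=grab("wrist","w6")
s,p,r=st(); print(s['t'],p,az(r),s['wrist_force'],s['finger_gap'])
np.savez("w6.npz",K=KE[0],E=KE[1])
pts=[[-50,y+d,266] for y in (-130,0,130) for d in (-8,8)]
o=im.copy()
for u in proj(put(pts,(651,145.5,.101)),KE): print(u); cv2.circle(o,tuple(int(v) for v in u),3,(255,0,0),1)
cv2.imwrite("pics/w6o.png",o[:,:,::-1])
E
```

```text
11.5333 [569.45228327 110.72081739 370.06162929] 0.1018785874332007 [-0.79078703  0.12193261 -0.2815497 ] 59.79726292701033
[356.25362372 357.50201337]
[356.9622771  341.50543577]
[362.82464832 209.17293182]
[363.78263548 187.54809192]
[371.91868426   3.89139958]
[373.28511339 -26.95328428]
```

View pics/w6o.png

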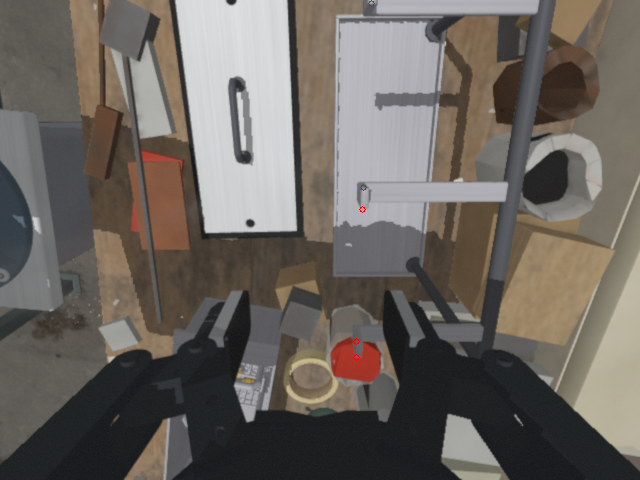

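```bash
python3 - <<'E'
import cv2
im=cv2.imread("pics/w6.png")
a=cv2.resize(im[0:30,355:405],None,fx=8,fy=8,interpolation=cv2.INTER_CUBIC)
b=cv2.resize(im[170:220,350:400],None,fx=8,fy=8,interpolation=cv2.INTER_CUBIC)
c=cv2.resize(im[315:365,345:395],None,fx=8,fy=8,interpolation=cv2.INTER_CUBIC)
import numpy as np
cv2.imwrite("pics/w6z.png",np.hstack([np.vstack([a,b[:0]]) if 0 else cv2.copyMakeBorder(a,0,160,0,0,0),b])[:, :])
cv2.imwrite("pics/w6y.png",c)
E
```

```text
(no output)
```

View pics/w6z.png

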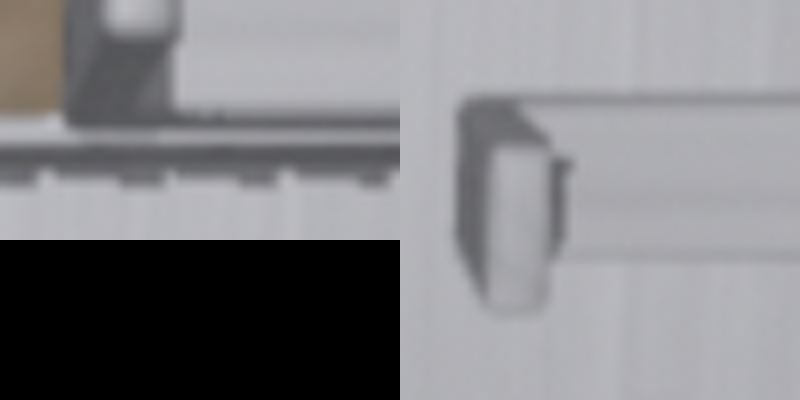

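View pics/w6y.png

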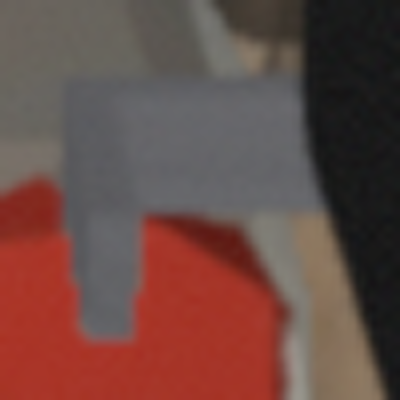

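```bash
python3 - <<'E'
from h import *
plan((440,-190,340,1.485))
E
```

```text
(440, -190, 340, 1.485) off [-159.4, 286.0, 30.1] spin -1.383
```

>>> carry_out([
  {"offset": [-10,20,0],"spin": -0.1,"claw": 60},
  {"offset": [-20,45,0],"spin": -0.2,"claw": 60},
  {"offset": [-35,70,0],"spin": -0.32,"claw": 60},
  {"offset": [-50,95,0],"spin": -0.44,"claw": 60},
  {"offset": [-65,120,5],"spin": -0.56,"claw": 60},
  {"offset": [-80,145,10],"spin": -0.68,"claw": 60},
  {"offset": [-95,170,15],"spin": -0.8,"claw": 60},
  {"offset": [-110,195,20],"spin": -0.92,"claw": 60},
  {"offset": [-125,220,25],"spin": -1.04,"claw": 60},
  {"offset": [-140,245,30],"spin": -1.16,"claw": 60},
  {"offset": [-150,270,30],"spin": -1.28,"claw": 60},
  {"offset": [-159,282,30],"spin": -1.36,"claw": 60},
  {"offset": [-159,286,30],"spin": -1.383,"claw": 60},
  {"offset": [-159,286,30],"spin": -1.383,"claw": 60},
  {"offset": [-159,286,30],"spin": -1.383,"claw": 60},
  {"offset": [-159,286,30],"spin": -1.383,"claw": 60},
])

```text
t: 12.87
tool_pos: [440.8, -189.7, 339.8]
eef_rot: [0.0, 0.737, 0.676, 0.0]
wrist_force: [-0.0, 0.5, -0.3]
finger_gap: 60.1
```

```bash
python3 - <<'E'
from h import *
for i in range(2): im,KE=grab("wrist","w7")
s,p,r=st(); print(s['t'],p,az(r),s['joint_pos'])
np.savez("w7.npz",K=KE[0],E=KE[1])
b=eyes.outline_of("basket_0","wrist"); print([(x['confidence'],x['extent']) for x in b])
tk=(462,-245.5,-.085); o=im.copy()
for u in proj(put([[0,147,158],[0,-147,158],[67,135,140],[-67,135,140],[-67,-135,140],[67,-135,140]],tk),KE): cv2.circle(o,tuple(int(v) for v in u),4,(255,0,0),1)
cv2.imwrite("pics/w7o.png",o[:,:,::-1])
E
```

```text
12.9667 [ 440.93063178 -189.68852849  339.81442016] 1.4843111685036443 [-4.06322936e-01  1.82623987e-01  2.01475314e-01  1.58951507e+00
  8.48254700e-05 -3.19837769e-01]
[(0.97, [249.9, 164.9, 304.1, 272.8]), (0.86, [317.4, 165.9, 372.8, 267.4])]
```

View pics/w7o.png

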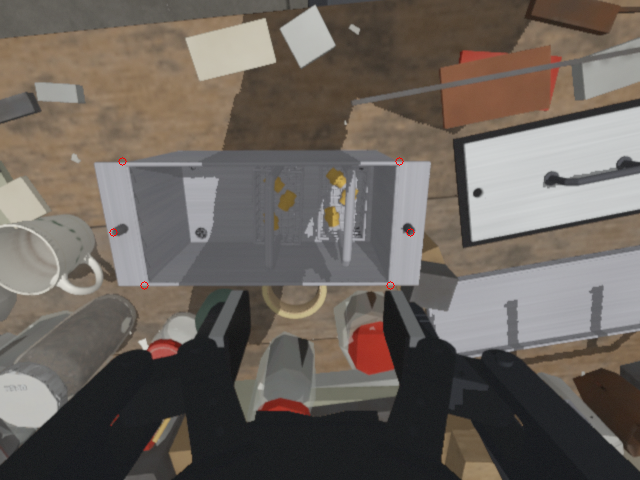

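```bash
python3 - <<'E'
from h import *
im=cv2.imread("pics/w7.png"); cv2.imwrite("pics/w7z.png",cv2.resize(im[150:290,230:390],None,fx=5,fy=5,interpolation=cv2.INTER_CUBIC)[:600])
E
```

```text
(no output)
```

View pics/w7z.png

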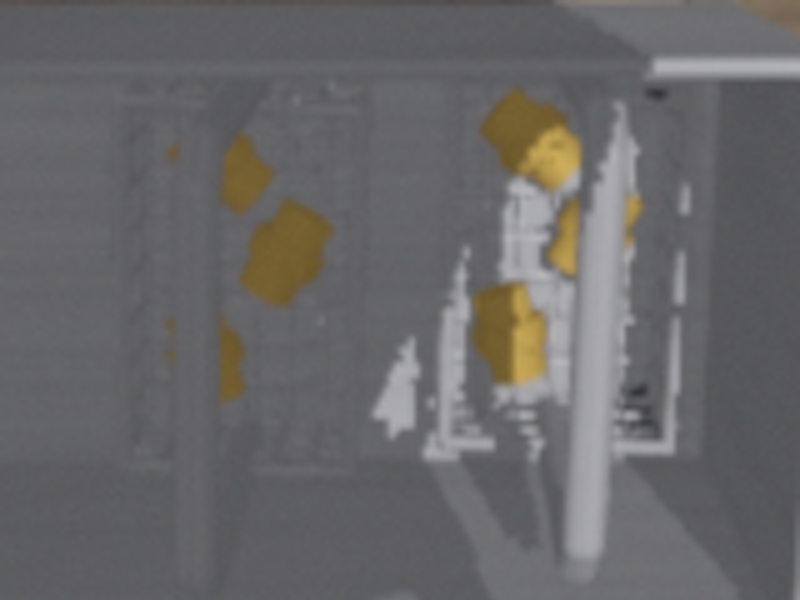

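```bash
python3 - <<'E'
from h import *
z=np.load("w7.npz"); KE=(z['K'],z['E'])
tk=np.array((462,-245.5,-.085))
def loc(P): c,s=np.cos(tk[2]),np.sin(tk[2]); d=P[:2]-tk[:2]; return np.array([c*d[0]+s*d[1],-s*d[0]+c*d[1]]).round(1)
for nm,uvs in {"A":[(600,300),(586,540),(600,90),(583,578)],"B":[(198,200),(195,540),(200,90),(195,583)]}.items():
    for uv in uvs:
        P=onz((uv[0]/5+230,uv[1]/5+150),129,KE); print(nm,P.round(1),loc(P))
E
```

```text
A [ 454.1 -155.2  129. ] [-15.5  89.3]
A [ 508.2 -161.3  129. ] [38.9 87.8]
A [ 410.4 -152.7  129. ] [-59.3  88. ]
A [ 517.3 -162.5  129. ] [48.  87.3]
B [ 425.7 -236.8  129. ] [-36.9   5.6]
B [ 500.8 -247.2  129. ] [38.8  1.6]
B [ 403.4 -233.5  129. ] [-59.4   7. ]
B [ 511.  -248.5  129. ] [49.1  1.1]
```

```bash
python3 - <<'E'
from h import *
z=np.load("w7.npz"); KE=(z['K'],z['E'])
tk=np.array((462,-245.5,-.085))
for c,y in [(-5.5,88),(-5.5,4)]:
    B=np.array([[sx*50,sy*32,zz] for zz in (4,49) for sx in (-1,1) for sy in (-1,1)])+[c,y,0]
    u=proj(put(B,tk),KE); print(((u-[230,150])*5).round().tolist())
    print(put([[c,y,129]],tk))
    g=put([[c+26,y,129]],tk); print("grip",g)
s,p,r=st(); print(p)
plan((485.5,-159.5,150,1.482),(485.5,-159.5,110,1.482))
E
```

```text
[[440.0, 43.0], [675.0, 43.0], [440.0, 394.0], [661.0, 394.0], [440.0, 63.0], [699.0, 62.0], [440.0, 445.0], [682.0, 445.0]]
[[ 463.99085288 -157.35077139  129.        ]]
grip [[ 489.89698441 -159.55811114  129.        ]]
[[131.0, 44.0], [366.0, 43.0], [150.0, 395.0], [371.0, 394.0], [101.0, 63.0], [359.0, 63.0], [124.0, 445.0], [365.0, 445.0]]
[[ 456.85944752 -241.04750405  129.        ]]
grip [[ 482.76557906 -243.2548438   129.        ]]
[ 440.94768253 -189.76832121  339.80825204]
(485.5, -159.5, 150, 1.482) off [34.0, 41.8, 189.8] spin 0.002
(485.5, -159.5, 110, 1.482) off [34.0, 41.8, 229.8] spin 0.002
```

```bash
python3 - <<'E'
from h import *
s,p,r=st(); 
plan((489.4,-159.5,200,1.481),(489.4,-159.5,110,1.481))
E
```

```text
(489.4, -159.5, 200, 1.481) off [34.3, 45.7, 139.8] spin 0.003
(489.4, -159.5, 110, 1.481) off [34.3, 45.7, 229.8] spin 0.003
```

>>> carry_out([
  {"offset": [10,12,20],"spin": 0.003,"claw": 40},
  {"offset": [20,26,45],"spin": 0.003,"claw": 40},
  {"offset": [30,40,75],"spin": 0.003,"claw": 40},
  {"offset": [34.3,45.7,100],"spin": 0.003,"claw": 40},
  {"offset": [34.3,45.7,125],"spin": 0.003,"claw": 40},
  {"offset": [34.3,45.7,145],"spin": 0.003,"claw": 40},
  {"offset": [34.3,45.7,160],"spin": 0.003,"claw": 40},
  {"offset": [34.3,45.7,170],"spin": 0.003,"claw": 40},
  {"offset": [34.3,45.7,170],"spin": 0.003,"claw": 40},
  {"offset": [34.3,45.7,170],"spin": 0.003,"claw": 40},
])

```text
t: 13.85
tool_pos: [489.3, -160.0, 170.1]
eef_rot: [-0.0, 0.738, 0.675, -0.0]
wrist_force: [0.5, -0.5, 0.8]
finger_gap: 39.9
```

```bash
python3 - <<'E'
from h import *
for i in range(2): im,KE=grab("wrist","w8")
s,p,r=st(); print(s['t'],p,az(r),s['finger_gap'])
u=proj([p,[489.4,-159.5,129],*put([[-47,88,129],[37,88,129]],(462,-245.5,-.085))],KE); print(u)
o=im.copy()
for q in u: cv2.circle(o,tuple(int(v) for v in q),3,(255,0,0),1)
cv2.imwrite("pics/w8o.png",o[:,:,::-1])
E
```

```text
13.95 [ 489.8852307  -160.28231302  170.87202767] 1.480997287089527 39.78173111804519
[[315.50126423 302.01099865]
 [317.04124342 264.86107726]
 [316.47313314 145.55378195]
 [317.1336542  291.23405943]]
```

View pics/w8o.png

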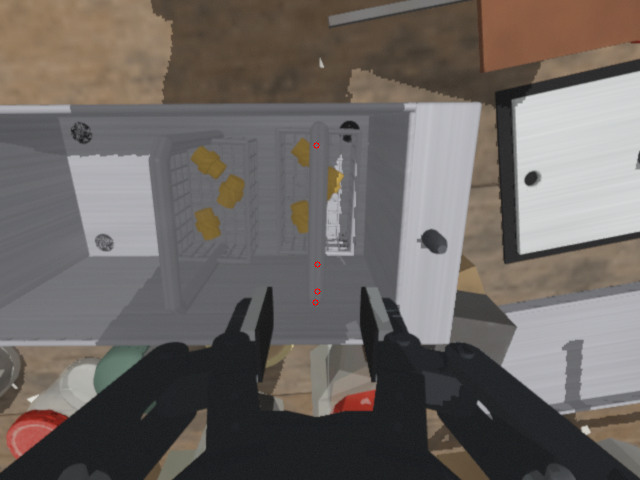

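>>> carry_out([
  {"offset": [0,0,12],"spin": 0,"claw": 40},
  {"offset": [0,0,27],"spin": 0,"claw": 40},
  {"offset": [0,0,42],"spin": 0,"claw": 40},
  {"offset": [0,0,52],"spin": 0,"claw": 40},
  {"offset": [0,0,58],"spin": 0,"claw": 40},
  {"offset": [0,0,60],"spin": 0,"claw": 40},
  {"offset": [0,0,60],"spin": 0,"claw": 40},
  {"offset": [0,0,60],"spin": 0,"claw": 25},
  {"offset": [0,0,60],"spin": 0,"claw": 14},
  {"offset": [0,0,60],"spin": 0,"claw": 0},
  {"offset": [0,0,60],"spin": 0,"claw": 0},
  {"offset": [0,0,60],"spin": 0,"claw": 0},
  {"offset": [0,0,60],"spin": 0,"claw": 0},
  {"offset": [0,0,60],"spin": 0,"claw": 0},
  {"offset": [0,0,58],"spin": 0,"claw": 0},
  {"offset": [0,0,52],"spin": 0,"claw": 0},
  {"offset": [0,0,42],"spin": 0,"claw": 0},
  {"offset": [0,0,30],"spin": 0,"claw": 0},
  {"offset": [0,0,20],"spin": 0,"claw": 0},
  {"offset": [0,0,20],"spin": 0,"claw": 0},
], squeeze=90)

```text
t: 15.62
tool_pos: [490.4, -160.5, 152.3]
eef_rot: [0.001, 0.738, 0.675, 0.001]
wrist_force: [0.6, 0.3, -2.0]
finger_gap: 7.3
```

```bash
python3 - <<'E'
from h import *
for i in range(2): im,KE=grab("wrist","w9")
s,p,r=st(); print(s['t'],p,az(r),s['finger_gap'],s['wrist_force'],s['wrist_torque'])
E
```

```text
15.7167 [ 489.58726171 -160.25652112  150.14511697] 1.4809726793734892 7.041888387546828 [-0.64702257 -0.03027458 -2.52627692] [ 0.01529135 -0.04139763  0.01654011]
```

View pics/w9.png

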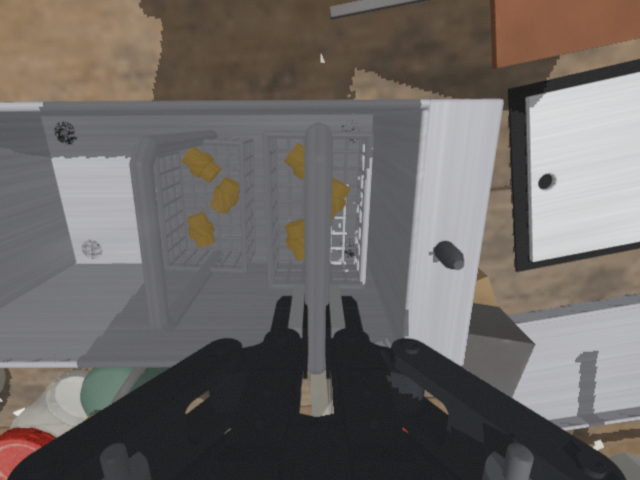

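```bash
python3 - <<'E'
from h import *
rk=(651,145.5,.101)
w1=put([[-110,105,0]],rk)[0]; w2=put([[-5,105,0]],rk)[0]; print(w1,w2)
b=(489.6,-160.2,150,1.481)
plan((489.6,-160.2,280,1.481),(470,40,280,.8),(w1[0],w1[1],280,.101),base=b)
plan((w2[0],w2[1],275,.101),base=(w1[0],w1[1],280,.101))
E
```

```text
[530.97359929 238.87378183   0.        ] [635.4385019  249.46076076   0.        ]
(489.6, -160.2, 280, 1.481) off [0.0, 0.0, -130.0] spin 0.0
(470, 40, 280, 0.8) off [197.6, -37.5, -130.0] spin 0.681
(np.float64(530.973599292038), np.float64(238.87378182922507), 280, 0.101) off [401.2, 5.4, -130.0] spin 1.38
(np.float64(635.4385019015155), np.float64(249.4607607558297), 275, 0.101) off [105.0, -0.0, 5.0] spin 0.0
```

>>> carry_out([
  {"offset": [0,0,-8],"spin": 0,"claw": 0},
  {"offset": [0,0,-22],"spin": 0,"claw": 0},
  {"offset": [0,0,-42],"spin": 0,"claw": 0},
  {"offset": [0,0,-64],"spin": 0,"claw": 0},
  {"offset": [0,0,-86],"spin": 0,"claw": 0},
  {"offset": [0,0,-106],"spin": 0,"claw": 0},
  {"offset": [0,0,-120],"spin": 0,"claw": 0},
  {"offset": [5,0,-128],"spin": 0,"claw": 0},
  {"offset": [15,-2,-130],"spin": 0.03,"claw": 0},
  {"offset": [30,-6,-130],"spin": 0.08,"claw": 0},
  {"offset": [50,-10,-130],"spin": 0.15,"claw": 0},
  {"offset": [75,-15,-130],"spin": 0.24,"claw": 0},
  {"offset": [100,-20,-130],"spin": 0.33,"claw": 0},
  {"offset": [125,-25,-130],"spin": 0.42,"claw": 0},
  {"offset": [150,-30,-130],"spin": 0.51,"claw": 0},
  {"offset": [175,-35,-130],"spin": 0.6,"claw": 0},
  {"offset": [200,-37,-130],"spin": 0.69,"claw": 0},
  {"offset": [225,-33,-130],"spin": 0.78,"claw": 0},
  {"offset": [250,-28,-130],"spin": 0.87,"claw": 0},
  {"offset": [275,-24,-130],"spin": 0.96,"claw": 0},
])

```text
t: 17.38
tool_pos: [489.7, 117.4, 279.3]
eef_rot: [0.0, 0.967, 0.256, -0.0]
wrist_force: [0.4, -0.8, -2.3]
finger_gap: 7.0
```

```bash
python3 - <<'E'
from h import *
for i in range(2): im,KE=grab("top","t10")
s,p,r=st(); print(s['t'],p,az(r),s['finger_gap'],s['wrist_force'],s['wrist_torque'])
plan((531,238.9,280,.101))
cv2.imwrite("pics/t10c.png",cv2.resize(im[150:400,130:480],None,fx=2,fy=2)[:,:,::-1])
E
```

```text
17.4833 [490.00024394 118.90769661 278.77816312] 0.5194354166526843 7.220716433990932 [-0.48476095 -0.42871802 -2.21903719] [-0.15865872  0.03340212 -0.00167498]
(531, 238.9, 280, 0.101) off [95.2, -83.8, -1.2] spin 0.418
```

View pics/t10c.png

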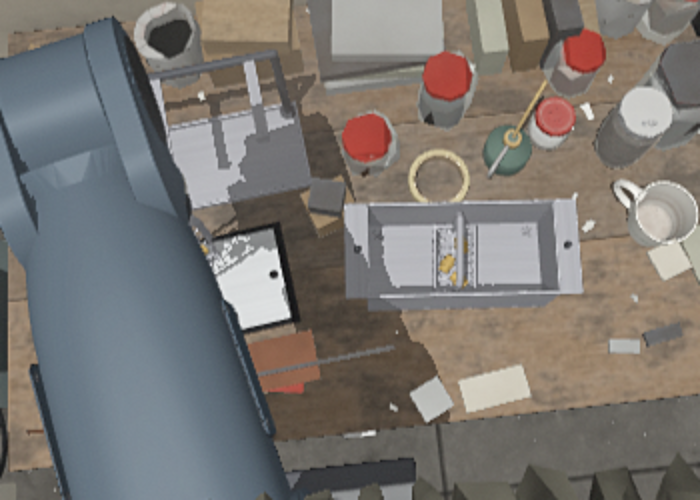

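Second basket stays; the first is held (torque shows small off-centre load). On to the pre-hook position.

>>> carry_out([
  {"offset": [12,-12,0],"spin": 0.05,"claw": 0},
  {"offset": [26,-25,0],"spin": 0.12,"claw": 0},
  {"offset": [42,-38,0],"spin": 0.2,"claw": 0},
  {"offset": [58,-52,0],"spin": 0.28,"claw": 0},
  {"offset": [73,-65,0],"spin": 0.35,"claw": 0},
  {"offset": [85,-75,0],"spin": 0.4,"claw": 0},
  {"offset": [92,-81,0],"spin": 0.418,"claw": 0},
  {"offset": [95.2,-83.8,0],"spin": 0.418,"claw": 0},
  {"offset": [95.2,-83.8,0],"spin": 0.418,"claw": 0},
  {"offset": [95.2,-83.8,0],"spin": 0.418,"claw": 0},
  {"offset": [95.2,-83.8,0],"spin": 0.418,"claw": 0},
])

```text
t: 18.4
tool_pos: [530.7, 235.3, 279.8]
eef_rot: [0.0, 0.999, 0.052, -0.0]
wrist_force: [-0.3, -0.7, -0.8]
finger_gap: 6.8
```

```bash
python3 - <<'E'
from h import *
for i in range(2): im,KE=grab("wrist","w11")
sc,ks=grab("scene","s11")
s,p,r=st(); print(s['t'],p,az(r),s['finger_gap'],s['wrist_force'],s['wrist_torque'],s['joint_pos'])
o=im.copy()
for q in proj(put([[-50,122,266],[-50,138,266],[-50,0,266]],(651,145.5,.101)),KE): cv2.circle(o,tuple(int(v) for v in q),3,(255,0,0),1)
cv2.imwrite("pics/w11o.png",o[:,:,::-1])
cv2.imwrite("pics/s11c.png",cv2.resize(sc[100:300,200:420],None,fx=3,fy=3)[:,:,::-1])
plan((635.4,249.5,275,.101))
E
```

```text
18.55 [530.78821236 235.3992433  279.96918692] 0.10275349502920014 6.678678653347256 [ 0.43081773 -0.06899412 -1.41752202] [ 0.00269208 -0.01742093 -0.02101778] [ 4.17459391e-01  3.88750486e-01  3.27282396e-01  1.50911128e+00
 -5.95858769e-05  1.88550221e+00]
(635.4, 249.5, 275, 0.101) off [105.5, -3.3, 5.0] spin 0.002
```

View pics/w11o.png

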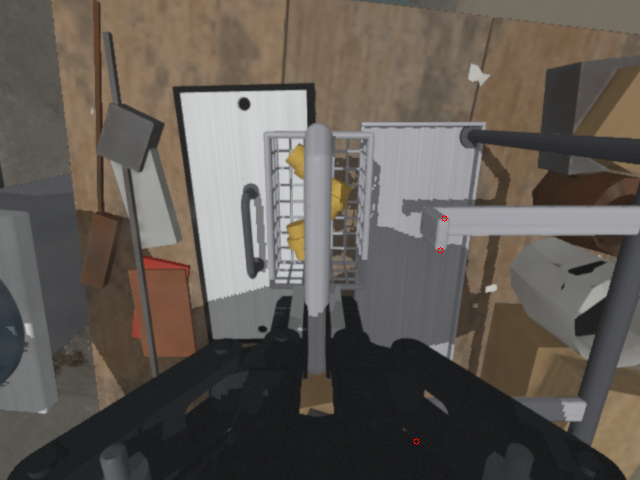

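View pics/s11c.png

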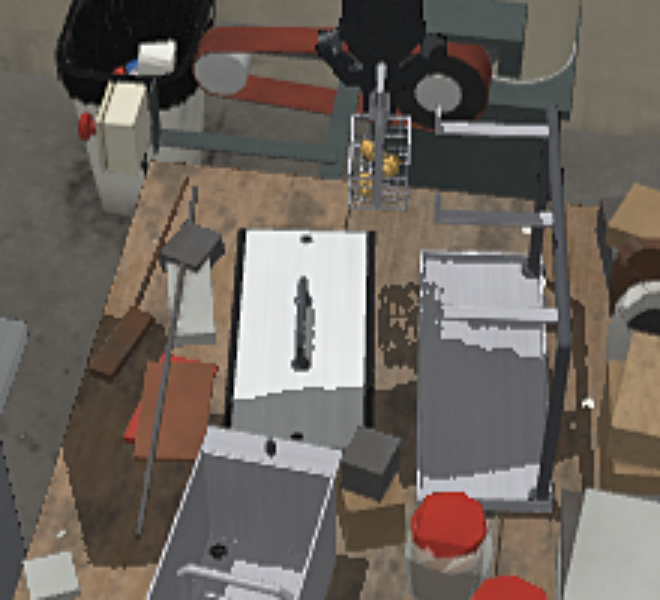

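>>> carry_out([
  {"offset": [6,-3,1],"spin": 0,"claw": 0},
  {"offset": [16,-3.3,3],"spin": 0,"claw": 0},
  {"offset": [28,-3.3,5],"spin": 0,"claw": 0},
  {"offset": [42,-3.3,5],"spin": 0,"claw": 0},
  {"offset": [56,-3.3,5],"spin": 0,"claw": 0},
  {"offset": [70,-3.3,5],"spin": 0,"claw": 0},
  {"offset": [84,-3.3,5],"spin": 0,"claw": 0},
  {"offset": [95,-3.3,5],"spin": 0,"claw": 0},
  {"offset": [102,-3.3,5],"spin": 0,"claw": 0},
  {"offset": [105.5,-3.3,5],"spin": 0,"claw": 0},
  {"offset": [105.5,-3.3,5],"spin": 0,"claw": 0},
  {"offset": [105.5,-3.3,5],"spin": 0,"claw": 0},
  {"offset": [105.5,-3.3,5],"spin": 0,"claw": 0},
])

```text
t: 19.63
tool_pos: [635.2, 250.1, 274.9]
eef_rot: [-0.0, 0.999, 0.052, 0.0]
wrist_force: [0.3, -0.7, -2.0]
finger_gap: 7.2
```

```bash
python3 - <<'E'
from h import *
for i in range(2): im,KE=grab("wrist","w12")
sc,ks=grab("scene","s12")
s,p,r=st(); print(s['t'],p,az(r),s['finger_gap'],s['wrist_force'],s['wrist_torque'],s['joint_pos'])
cv2.imwrite("pics/s12c.png",cv2.resize(sc[100:250,280:420],None,fx=4,fy=4)[:,:,::-1])
plan((635.4,249.5,235,.101))
E
```

```text
19.7833 [635.17639562 250.07594799 275.1402363 ] 0.10314841502666532 7.11940686738548 [-0.18464069  0.54305783 -2.36032385] [-0.05047488 -0.03255413 -0.06080458] [3.75065930e-01 6.58329362e-01 7.51322385e-01 1.66343062e+00
 1.55422466e-05 1.84271383e+00]
(635.4, 249.5, 235, 0.101) off [0.2, 0.6, 40.1] spin 0.002
```

View pics/w12.png

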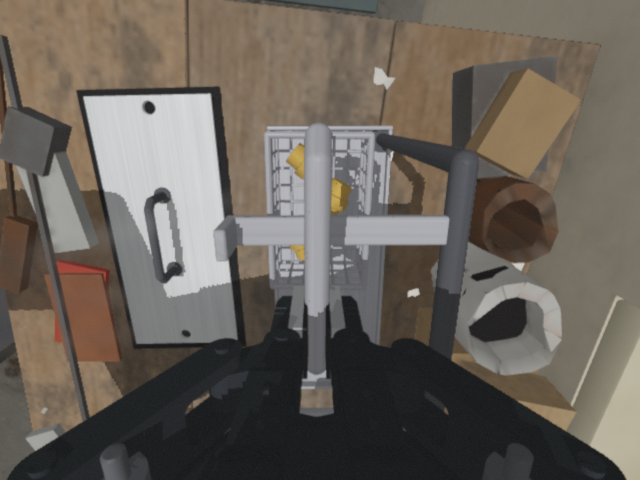

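View pics/s12c.png

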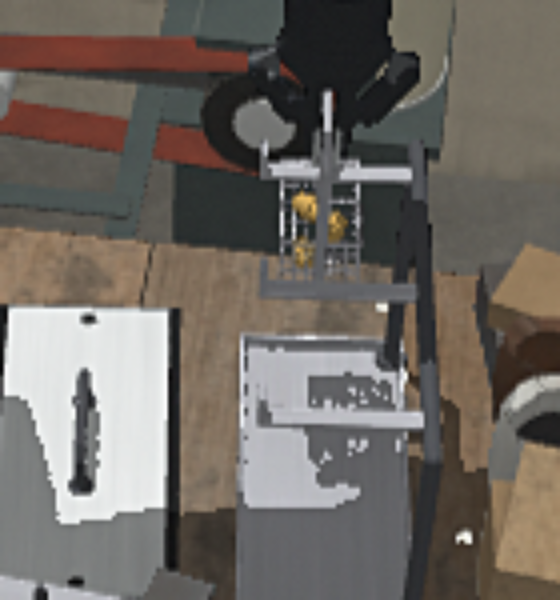

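>>> carry_out([
  {"offset": [0.2,0.6,5],"spin": 0,"claw": 0},
  {"offset": [0.2,0.6,13],"spin": 0,"claw": 0},
  {"offset": [0.2,0.6,21],"spin": 0,"claw": 0},
  {"offset": [0.2,0.6,29],"spin": 0,"claw": 0},
  {"offset": [0.2,0.6,35],"spin": 0,"claw": 0},
  {"offset": [0.2,0.6,39],"spin": 0,"claw": 0},
  {"offset": [0.2,0.6,41],"spin": 0,"claw": 0},
  {"offset": [0.2,0.6,42],"spin": 0,"claw": 0},
  {"offset": [0.2,0.6,43],"spin": 0,"claw": 0},
  {"offset": [0.2,0.6,43],"spin": 0,"claw": 0},
  {"offset": [0.2,0.6,43],"spin": 0,"claw": 0},
])

```text
t: 20.7
tool_pos: [635.9, 249.6, 232.0]
eef_rot: [-0.0, 0.999, 0.051, 0.0]
wrist_force: [0.2, 0.4, -1.8]
finger_gap: 6.8
```

```bash
python3 - <<'E'
from h import *
for i in range(3): im,KE=grab("wrist","w13")
s,p,r=st(); print(s['t'],p,az(r),s['finger_gap'],s['wrist_force'],s['wrist_torque'],s['joint_pos'])
E
```

```text
20.85 [635.83322697 249.52206444 231.93782666] 0.10298716765464584 6.954529615263494 [ 0.24698725 -0.29040012 -1.11901403] [-0.03898984 -0.02054679 -0.03827408] [3.73965014e-01 6.33652091e-01 5.97583002e-01 1.53440745e+00
 2.77789747e-06 1.84177416e+00]
```

View pics/w13.png

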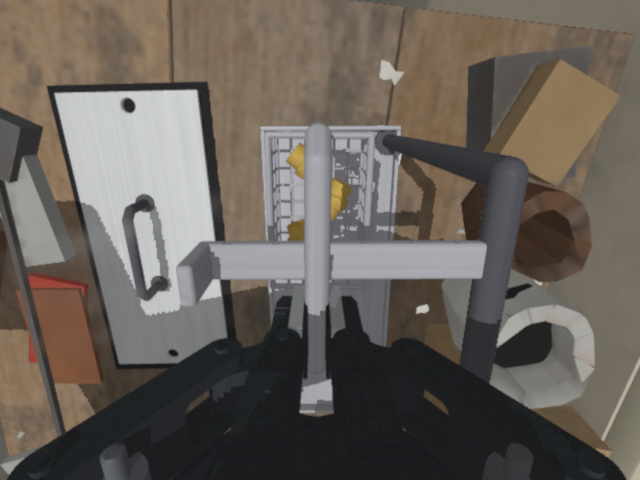

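Lower 1 mm more twice, then open and rise.

>>> carry_out([
  {"offset": [0,0,0.7],"spin": 0,"claw": 0},
  {"offset": [0,0,1.4],"spin": 0,"claw": 0},
  {"offset": [0,0,1.4],"spin": 0,"claw": 0},
  {"offset": [0,0,1.4],"spin": 0,"claw": 0},
  {"offset": [0,0,1.4],"spin": 0,"claw": 12},
  {"offset": [0,0,1.4],"spin": 0,"claw": 20},
  {"offset": [0,0,1.4],"spin": 0,"claw": 30},
  {"offset": [0,0,1.4],"spin": 0,"claw": 36},
  {"offset": [0,0,1.4],"spin": 0,"claw": 36},
  {"offset": [0,0,1.4],"spin": 0,"claw": 36},
  {"offset": [0,0,1.4],"spin": 0,"claw": 36},
])

```text
t: 21.77
tool_pos: [635.7, 249.5, 230.3]
eef_rot: [0.0, 0.999, 0.051, -0.0]
wrist_force: [0.3, 0.3, -1.1]
finger_gap: 35.9
```

```bash
python3 - <<'E'
from h import *
for i in range(2): im,KE=grab("wrist","w14")
s,p,r=st(); print(s['t'],p,az(r),s['finger_gap'],s['wrist_force'],s['wrist_torque'])
E
```

```text
21.8667 [635.72264229 249.47762558 230.31829857] 0.10296996419984432 36.27176522420879 [-0.27384113  0.17455639  0.83062095] [ 0.06083853  0.02938963 -0.02683159]
```

View pics/w14.png

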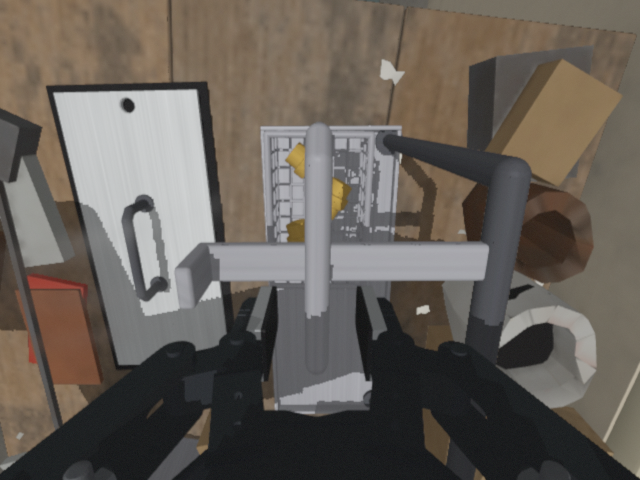

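```bash
python3 - <<'E'
from h import *
plan((635.7,249.5,350,.103),(440,-240,330,1.46),base=(635.7,249.5,230.3,.103))
E
```

```text
(635.7, 249.5, 350, 0.103) off [0.0, 0.0, -119.7] spin 0.0
(440, -240, 330, 1.46) off [-245.0, 466.8, -99.7] spin -1.357
```

>>> carry_out([
  {"offset": [0,0,-8],"spin": 0,"claw": 36},
  {"offset": [0,0,-25],"spin": 0,"claw": 36},
  {"offset": [0,0,-50],"spin": 0,"claw": 36},
  {"offset": [0,0,-80],"spin": 0,"claw": 36},
  {"offset": [0,0,-105],"spin": 0,"claw": 36},
  {"offset": [-10,15,-118],"spin": -0.05,"claw": 40},
  {"offset": [-25,45,-120],"spin": -0.12,"claw": 40},
  {"offset": [-42,80,-120],"spin": -0.22,"claw": 40},
  {"offset": [-60,115,-120],"spin": -0.32,"claw": 40},
  {"offset": [-78,150,-120],"spin": -0.42,"claw": 40},
  {"offset": [-96,185,-120],"spin": -0.52,"claw": 40},
  {"offset": [-115,220,-120],"spin": -0.63,"claw": 40},
  {"offset": [-133,255,-120],"spin": -0.74,"claw": 40},
  {"offset": [-152,290,-120],"spin": -0.85,"claw": 40},
  {"offset": [-170,325,-118],"spin": -0.96,"claw": 40},
  {"offset": [-190,360,-115],"spin": -1.07,"claw": 40},
  {"offset": [-208,395,-110],"spin": -1.18,"claw": 40},
  {"offset": [-225,428,-105],"spin": -1.27,"claw": 40},
  {"offset": [-238,453,-100],"spin": -1.34,"claw": 40},
  {"offset": [-245,466.8,-99.7],"spin": -1.357,"claw": 40},
])

```text
t: 23.53
tool_pos: [438.3, -242.6, 329.4]
eef_rot: [-0.0, 0.744, 0.668, -0.0]
wrist_force: [-0.0, 1.2, -0.3]
finger_gap: 39.8
```

```bash
python3 - <<'E'
from h import *
sc,ks=grab("scene","s15"); tp,kt=grab("top","t15")
for i in range(3): im,KE=grab("wrist","w15")
s,p,r=st(); print(s['t'],p,az(r),s['joint_pos'],s['wrist_force'])
np.savez("w15.npz",K=KE[0],E=KE[1])
b=eyes.outline_of("basket_0","wrist"); print([(x['confidence'],x['extent']) for x in b])
cv2.imwrite("pics/w15z.png",cv2.resize(im[130:280,240:400],None,fx=4,fy=4,interpolation=cv2.INTER_CUBIC)[:,:,::-1])
cv2.imwrite("pics/s15c.png",np.hstack([cv2.resize(sc[100:300,280:420],None,fx=2.8,fy=2.8),cv2.resize(tp[160:310,140:290],None,fx=2.5,fy=560/150)])[:,:,::-1])
E
```

```text
23.7833 [ 440.28042512 -239.57574518  330.20600842] 1.4594598767141536 [-4.98460563e-01  2.25043821e-01  2.30035259e-01  1.57550731e+00
  1.98206357e-04 -3.87124072e-01] [-0.20531183 -0.64436164  0.09782496]
[(0.61, [292.0, 165.2, 347.4, 272.1])]
```

View pics/w15.png

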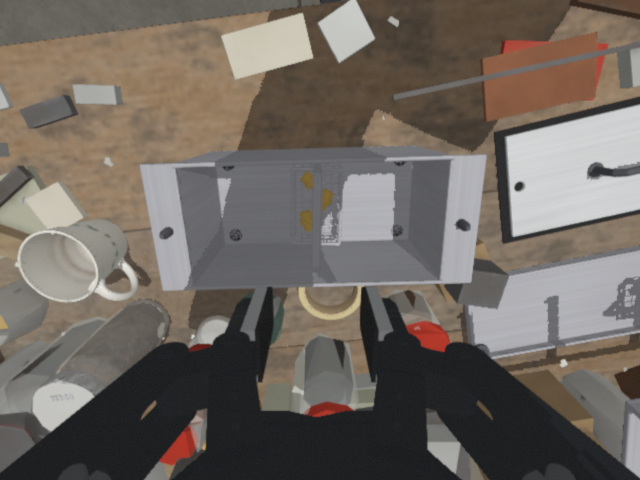

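View pics/w15z.png

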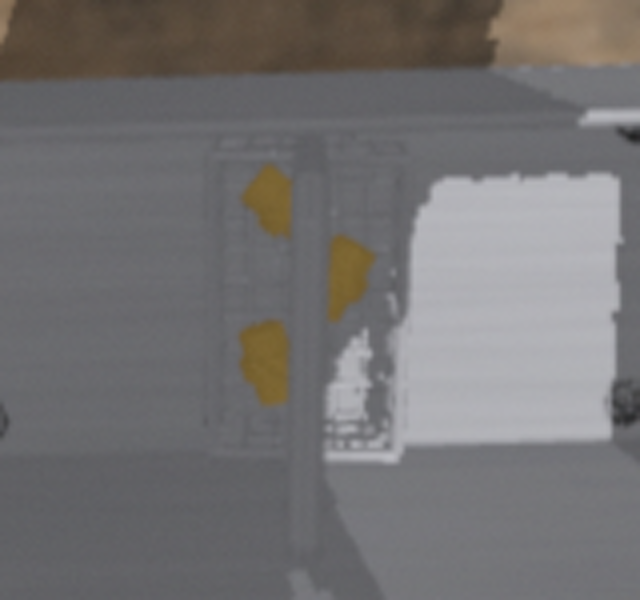

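View pics/s15c.png

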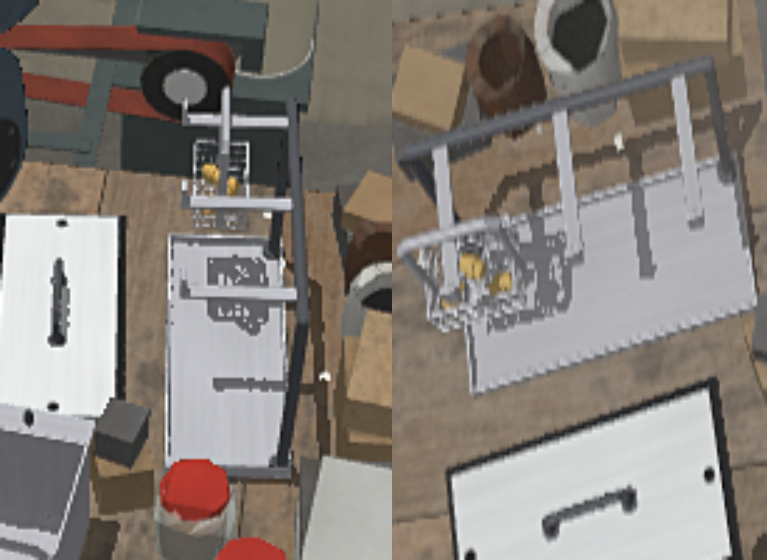

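```bash
python3 - <<'E'
from h import *
z=np.load("w15.npz"); KE=(z['K'],z['E'])
tk=np.array((462,-245.5,-.085))
def loc(P): c,s=np.cos(tk[2]),np.sin(tk[2]); d=P[:2]-tk[:2]; return np.array([c*d[0]+s*d[1],-s*d[0]+c*d[1]]).round(1)
for uv in [(310,200),(304,520),(312,145),(303,550),(308,350)]:
    P=onz((uv[0]/4+240,uv[1]/4+130),129,KE); print(P.round(1),loc(P))
for uv in [(215,455),(400,458),(215,140),(405,150)]:
    P=onz((uv[0]/4+240,uv[1]/4+130),49,KE); print("rim",P.round(1),loc(P))
print(proj(put([[0,147,140],[0,-147,140],[0,147,158],[0,-147,158]],tk),KE))
s,p,r=st()
E
```

```text
[ 417.3 -236.2  129. ] [-45.4   5.5]
[ 502.6 -247.4  129. ] [40.6  1.6]
[ 403.9 -234.2  129. ] [-58.9   6.3]
[ 511.3 -248.6  129. ] [49.4  1.1]
[ 455.7 -241.   129. ] [-6.7  3.9]
rim [ 509.7 -277.5   49. ] [ 50.3 -27.8]
rim [ 517.5 -217.7   49. ] [52.9 32.4]
rim [ 409.2 -264.1   49. ] [-51. -23.]
rim [ 418.6 -207.2   49. ] [-46.5  34.5]
[[459.83935214 223.12239021]
 [167.93432959 230.69431692]
 [467.25831987 228.4898629 ]
 [160.2897144  236.40402847]]
```

```bash
python3 - <<'E'
from h import *
g=put([[22,2.5,0]],(462,-245.5,-.085))[0]; print(g)
plan((g[0],g[1],170,1.438),(g[0],g[1],110,1.438),(g[0],g[1],280,1.438))
E
```

```text
[ 484.13281705 -244.87677484    0.        ]
(np.float64(484.1328170460564), np.float64(-244.8767748353974), 170, 1.438) off [-0.7, 44.0, 160.2] spin 0.022
(np.float64(484.1328170460564), np.float64(-244.8767748353974), 110, 1.438) off [-0.7, 44.0, 220.2] spin 0.022
(np.float64(484.1328170460564), np.float64(-244.8767748353974), 280, 1.438) off [-0.7, 44.0, 50.2] spin 0.022
```

>>> carry_out([
  {"offset": [0,10,15],"spin": 0.01,"claw": 40},
  {"offset": [-0.7,25,40],"spin": 0.022,"claw": 40},
  {"offset": [-0.7,38,70],"spin": 0.022,"claw": 40},
  {"offset": [-0.7,44,100],"spin": 0.022,"claw": 40},
  {"offset": [-0.7,44,125],"spin": 0.022,"claw": 40},
  {"offset": [-0.7,44,145],"spin": 0.022,"claw": 40},
  {"offset": [-0.7,44,155],"spin": 0.022,"claw": 40},
  {"offset": [-0.7,44,160],"spin": 0.022,"claw": 40},
  {"offset": [-0.7,44,160],"spin": 0.022,"claw": 40},
  {"offset": [-0.7,44,160],"spin": 0.022,"claw": 40},
])

```text
t: 24.67
tool_pos: [484.3, -245.5, 171.1]
eef_rot: [0.001, 0.752, 0.659, 0.0]
wrist_force: [-0.0, -0.5, -0.2]
finger_gap: 40.2
```

```bash
python3 - <<'E'
from h import *
for i in range(2): im,KE=grab("wrist","w16")
s,p,r=st(); print(s['t'],p,az(r),s['finger_gap'])
u=proj([p,*put([[22,2.5,129],[-45,5.5,129],[39,1.6,129]],(462,-245.5,-.085))],KE); print(u)
o=im.copy()
for q in u: cv2.circle(o,tuple(int(v) for v in q),3,(255,0,0),1)
cv2.imwrite("pics/w16o.png",o[:,:,::-1])
E
```

```text
24.7667 [ 484.37807477 -245.81285117  171.3622731 ] 1.4380258416285452 39.98791338355395
[[315.44434213 301.31732525]
 [317.29443144 264.24068501]
 [317.03091643 145.20801332]
 [317.11998263 290.56148635]]
```

View pics/w16o.png

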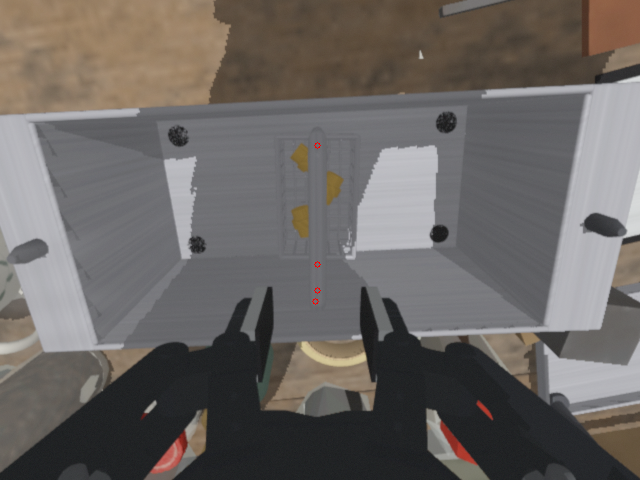

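>>> carry_out([
  {"offset": [0,0,12],"spin": 0,"claw": 40},
  {"offset": [0,0,27],"spin": 0,"claw": 40},
  {"offset": [0,0,42],"spin": 0,"claw": 40},
  {"offset": [0,0,53],"spin": 0,"claw": 40},
  {"offset": [0,0,59],"spin": 0,"claw": 40},
  {"offset": [0,0,61],"spin": 0,"claw": 40},
  {"offset": [0,0,61],"spin": 0,"claw": 40},
  {"offset": [0,0,61],"spin": 0,"claw": 25},
  {"offset": [0,0,61],"spin": 0,"claw": 14},
  {"offset": [0,0,61],"spin": 0,"claw": 0},
  {"offset": [0,0,61],"spin": 0,"claw": 0},
  {"offset": [0,0,61],"spin": 0,"claw": 0},
  {"offset": [0,0,61],"spin": 0,"claw": 0},
  {"offset": [0,0,61],"spin": 0,"claw": 0},
  {"offset": [0,0,59],"spin": 0,"claw": 0},
  {"offset": [0,0,52],"spin": 0,"claw": 0},
  {"offset": [0,0,40],"spin": 0,"claw": 0},
  {"offset": [0,0,26],"spin": 0,"claw": 0},
  {"offset": [0,0,15],"spin": 0,"claw": 0},
  {"offset": [0,0,15],"spin": 0,"claw": 0},
])

```text
t: 26.43
tool_pos: [484.7, -246.1, 157.6]
eef_rot: [0.002, 0.752, 0.659, 0.001]
wrist_force: [0.1, -0.5, -1.2]
finger_gap: 7.5
```

>>> carry_out([
  {"offset": [0,0,-8],"spin": 0,"claw": 0},
  {"offset": [0,0,-25],"spin": 0,"claw": 0},
  {"offset": [0,0,-45],"spin": 0,"claw": 0},
  {"offset": [0,0,-68],"spin": 0,"claw": 0},
  {"offset": [0,0,-90],"spin": 0,"claw": 0},
  {"offset": [0,0,-108],"spin": 0,"claw": 0},
  {"offset": [0,0,-120],"spin": 0,"claw": 0},
  {"offset": [0,0,-124],"spin": 0,"claw": 0},
  {"offset": [0,0,-124],"spin": 0,"claw": 0},
  {"offset": [0,0,-124],"spin": 0,"claw": 0},
])

```text
t: 27.27
tool_pos: [483.5, -245.5, 278.2]
eef_rot: [-0.0, 0.752, 0.659, -0.0]
wrist_force: [-0.5, -0.4, -1.5]
finger_gap: 6.6
```

```bash
python3 - <<'E'
from h import *
for i in range(2): im,KE=grab("wrist","w17")
s,p,r=st(); print(s['t'],p,az(r),s['finger_gap'],s['wrist_force'],s['wrist_torque'])
rk=(651,145.5,.101)
w1=put([[-115,-155,0]],rk)[0]; w2=put([[-5,-155,0]],rk)[0]; print(w1,w2)
plan((470,-60,280,.9),(w1[0],w1[1],280,.101)); plan((w2[0],w2[1],275,.101),base=(w1[0],w1[1],280,.101))
E
```

```text
27.3667 [ 483.27909447 -245.39760779  277.89881035] 1.4379690208487397 6.985030746173718 [ 0.48920288  0.26596228 -1.62057097] [-0.01265276 -0.02250841  0.00594882]
[552.21445651 -20.30535696   0.        ] [661.65387829  -9.21423618   0.        ]
(470, -60, 280, 0.9) off [182.0, -37.7, -2.1] spin 0.538
(np.float64(552.2144565098457), np.float64(-20.30535696217669), 280, 0.101) off [232.2, 38.5, -2.1] spin 1.337
(np.float64(661.6538782912031), np.float64(-9.214236181924207), 275, 0.101) off [110.0, -0.0, 5.0] spin 0.0
```

View pics/w17.png

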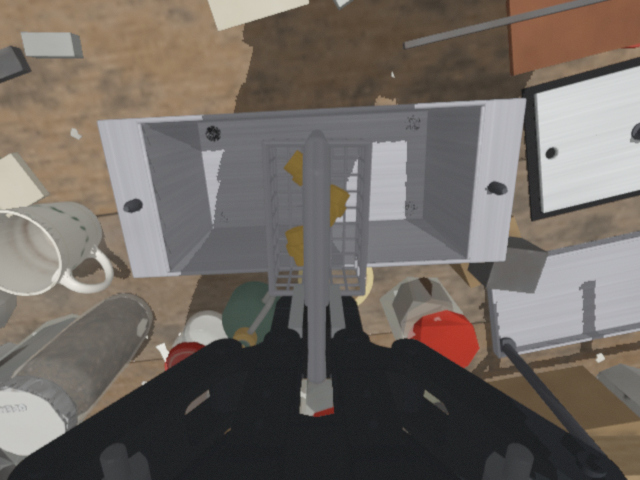

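```bash
python3 - <<'E'
from h import *
kt,ks=cal("top"),cal("scene")
# jar lid centres: top (313,215) ; scene (349,272)
for z in (60,90,120,150): print(z,onz((314,213),z,kt).round(),onz((349,270),z,ks).round())
for z in (60,100,140,180): print(z,onz((353,183),z,kt).round(),onz((369.5,301),z,ks).round())
E
```

```text
60 [ 679. -135.   60.] [647. -79.  60.]
90 [ 670. -134.   90.] [ 648. -102.   90.]
120 [ 660. -133.  120.] [ 649. -125.  120.]
150 [ 650. -132.  150.] [ 650. -148.  150.]
60 [ 765. -267.   60.] [ 717. -181.   60.]
100 [ 749. -262.  100.] [ 716. -208.  100.]
140 [ 734. -257.  140.] [ 716. -236.  140.]
180 [ 718. -252.  180.] [ 715. -263.  180.]
```

>>> carry_out([
  {"offset": [8,-2,-2],"spin": 0.03,"claw": 0},
  {"offset": [22,-6,-2],"spin": 0.08,"claw": 0},
  {"offset": [42,-11,-2],"spin": 0.14,"claw": 0},
  {"offset": [65,-16,-2],"spin": 0.21,"claw": 0},
  {"offset": [90,-22,-2],"spin": 0.29,"claw": 0},
  {"offset": [115,-28,-2],"spin": 0.37,"claw": 0},
  {"offset": [140,-32,-2],"spin": 0.45,"claw": 0},
  {"offset": [160,-34,-2],"spin": 0.54,"claw": 0},
  {"offset": [175,-30,-2],"spin": 0.63,"claw": 0},
  {"offset": [187,-22,-2],"spin": 0.72,"claw": 0},
  {"offset": [197,-13,-2],"spin": 0.81,"claw": 0},
  {"offset": [205,-3,-2],"spin": 0.9,"claw": 0},
  {"offset": [212,7,-2],"spin": 0.99,"claw": 0},
  {"offset": [219,17,-2],"spin": 1.08,"claw": 0},
  {"offset": [225,26,-2],"spin": 1.17,"claw": 0},
  {"offset": [229,33,-2],"spin": 1.25,"claw": 0},
  {"offset": [232,37,-2],"spin": 1.31,"claw": 0},
  {"offset": [232.2,38.5,-2],"spin": 1.337,"claw": 0},
  {"offset": [232.2,38.5,-2],"spin": 1.337,"claw": 0},
  {"offset": [232.2,38.5,-2],"spin": 1.337,"claw": 0},
])

```text
t: 29.03
tool_pos: [552.2, -20.5, 280.3]
eef_rot: [-0.0, 0.999, 0.051, -0.001]
wrist_force: [0.6, 0.1, -2.2]
finger_gap: 7.0
```

```bash
python3 - <<'E'
from h import *
for i in range(3): im,KE=grab("wrist","w18")
s,p,r=st(); print(s['t'],p,az(r),s['finger_gap'],s['wrist_force'],s['wrist_torque'],s['joint_pos'])
plan((661.6,-9.2,275,.101))
o=im.copy()
for q in proj(put([[-50,-122,266],[-50,-138,266],[-50,8,266],[-50,-8,266]],(651,145.5,.101)),KE): cv2.circle(o,tuple(int(v) for v in q),3,(255,0,0),1)
cv2.imwrite("pics/w18o.png",o[:,:,::-1])
E
```

```text
29.1833 [552.32392801 -20.61769716 280.87522934] 0.10173770727786913 7.225324639164985 [-0.39703729  0.05839085 -1.43078504] [-0.04751801 -0.01122453  0.02911355] [-3.72953282e-02  3.25914145e-01  2.39815352e-01  1.48502813e+00
 -2.86206051e-05  1.43176330e+00]
(661.6, -9.2, 275, 0.101) off [109.9, -0.3, 5.9] spin 0.001
```

View pics/w18o.png

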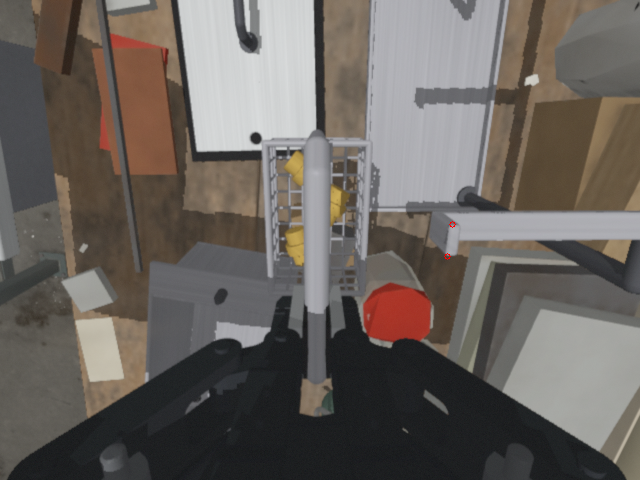

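>>> carry_out([
  {"offset": [6,0,1],"spin": 0,"claw": 0},
  {"offset": [16,0,3],"spin": 0,"claw": 0},
  {"offset": [28,0,5],"spin": 0,"claw": 0},
  {"offset": [42,0,6],"spin": 0,"claw": 0},
  {"offset": [56,0,6],"spin": 0,"claw": 0},
  {"offset": [70,0,6],"spin": 0,"claw": 0},
  {"offset": [84,0,6],"spin": 0,"claw": 0},
  {"offset": [97,0,6],"spin": 0,"claw": 0},
  {"offset": [106,0,6],"spin": 0,"claw": 0},
  {"offset": [110,0,6],"spin": 0,"claw": 0},
  {"offset": [110,0,6],"spin": 0,"claw": 0},
  {"offset": [110,0,6],"spin": 0,"claw": 0},
  {"offset": [110,0,6],"spin": 0,"claw": 0},
])

```text
t: 30.27
tool_pos: [661.7, -9.5, 275.2]
eef_rot: [0.0, 0.999, 0.05, 0.0]
wrist_force: [-0.5, -0.7, -1.9]
finger_gap: 7.0
```

```bash
python3 - <<'E'
from h import *
for i in range(2): im,KE=grab("wrist","w19")
s,p,r=st(); print(s['t'],p,az(r),s['finger_gap'],s['wrist_force'],s['wrist_torque'],s['joint_pos'])
E
```

```text
30.3667 [661.65047486  -9.49852123 275.42464782] 0.1009490117647159 7.0048877648961 [-0.04219346 -0.5451466  -2.15759967] [-0.06118489 -0.03137161 -0.01883339] [-1.43437829e-02  5.94216080e-01  6.40805662e-01  1.61706561e+00
 -2.31265847e-05  1.45550354e+00]
```

View pics/w19.png

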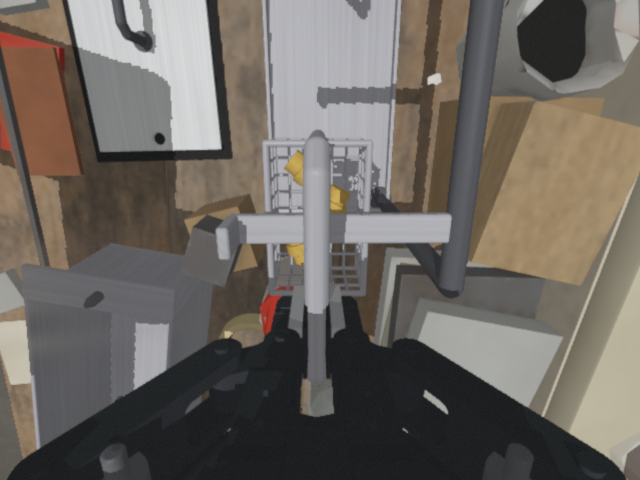

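Threaded over hook 0. Lower 45 mm and release.

>>> carry_out([
  {"offset": [0,0,5],"spin": 0,"claw": 0},
  {"offset": [0,0,13],"spin": 0,"claw": 0},
  {"offset": [0,0,21],"spin": 0,"claw": 0},
  {"offset": [0,0,29],"spin": 0,"claw": 0},
  {"offset": [0,0,36],"spin": 0,"claw": 0},
  {"offset": [0,0,40],"spin": 0,"claw": 0},
  {"offset": [0,0,42],"spin": 0,"claw": 0},
  {"offset": [0,0,43],"spin": 0,"claw": 0},
  {"offset": [0,0,44],"spin": 0,"claw": 0},
  {"offset": [0,0,45],"spin": 0,"claw": 0},
  {"offset": [0,0,45],"spin": 0,"claw": 0},
  {"offset": [0,0,45],"spin": 0,"claw": 0},
])

```text
t: 31.37
tool_pos: [662.1, -9.4, 230.2]
eef_rot: [0.0, 0.999, 0.05, 0.0]
wrist_force: [0.4, 0.2, -2.1]
finger_gap: 7.1
```

>>> carry_out([
  {"offset": [0,0,0],"spin": 0,"claw": 0},
  {"offset": [0,0,0],"spin": 0,"claw": 12},
  {"offset": [0,0,0],"spin": 0,"claw": 20},
  {"offset": [0,0,0],"spin": 0,"claw": 30},
  {"offset": [0,0,0],"spin": 0,"claw": 36},
  {"offset": [0,0,0],"spin": 0,"claw": 36},
  {"offset": [0,0,0],"spin": 0,"claw": 36},
])

```text
t: 31.95
tool_pos: [662.1, -9.4, 230.1]
eef_rot: [-0.0, 0.999, 0.05, 0.0]
wrist_force: [-0.2, 0.0, -0.5]
finger_gap: 35.9
```

```bash
python3 - <<'E'
from h import *
for i in range(2): im,KE=grab("wrist","w20")
s,p,r=st(); print(s['t'],p,az(r),s['finger_gap'],s['wrist_force'],s['wrist_torque'])
plan((458.5,178,310,.123))
E
```

```text
32.05 [662.04176478  -9.42690212 230.05550427] 0.10100655605912214 35.8323493304513 [-0.60019342 -0.32332145 -0.75984186] [-0.00565606  0.00431124 -0.07252341]
(458.5, 178, 310, 0.123) off [-183.6, -207.0, -79.9] spin -0.022
```

View pics/w20.png

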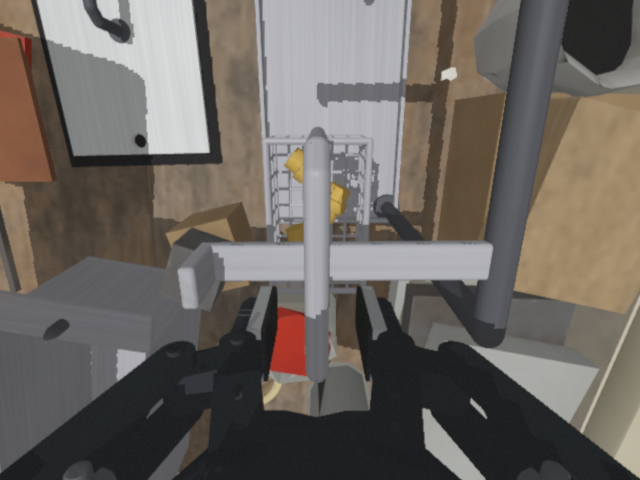

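Hanging. Rise and go back over the lid.

>>> carry_out([
  {"offset": [0,0,-8],"spin": 0,"claw": 36},
  {"offset": [0,0,-25],"spin": 0,"claw": 36},
  {"offset": [0,0,-50],"spin": 0,"claw": 36},
  {"offset": [0,0,-75],"spin": 0,"claw": 36},
  {"offset": [0,0,-95],"spin": 0,"claw": 40},
  {"offset": [-10,-11,-105],"spin": 0,"claw": 50},
  {"offset": [-28,-32,-105],"spin": 0,"claw": 60},
  {"offset": [-48,-55,-105],"spin": 0,"claw": 60},
  {"offset": [-70,-80,-105],"spin": -0.01,"claw": 60},
  {"offset": [-93,-105,-105],"spin": -0.01,"claw": 60},
  {"offset": [-115,-130,-103],"spin": -0.02,"claw": 60},
  {"offset": [-138,-155,-98],"spin": -0.02,"claw": 60},
  {"offset": [-158,-178,-90],"spin": -0.022,"claw": 60},
  {"offset": [-173,-195,-83],"spin": -0.022,"claw": 60},
  {"offset": [-182,-205,-80],"spin": -0.022,"claw": 60},
  {"offset": [-183.6,-207,-80],"spin": -0.022,"claw": 60},
  {"offset": [-183.6,-207,-80],"spin": -0.022,"claw": 60},
  {"offset": [-183.6,-207,-80],"spin": -0.022,"claw": 60},
])

```text
t: 33.55
tool_pos: [459.1, 177.7, 310.6]
eef_rot: [-0.0, 0.998, 0.061, 0.0]
wrist_force: [0.2, 0.1, 0.1]
finger_gap: 59.9
```

```bash
python3 - <<'E'
from h import *
sc,ks=grab("scene","s21"); tp,kt=grab("top","t21")
for i in range(2): im,KE=grab("wrist","w21")
s,p,r=st(); print(s['t'],p,az(r))
o=eyes.outline_of("lid","wrist"); print(o[0]['confidence'],o[0]['extent'])
f=fitmask(o[0]['region'],KE,box(140,320,3,8),(458,178,.123)); print(f)
h=f[0]; plan((h[0],h[1],100,h[2]),(h[0],h[1],29,h[2]))
cv2.imwrite("pics/s21c.png",np.hstack([cv2.resize(sc[100:300,280:420],None,fx=2.8,fy=2.8),cv2.resize(tp[160:310,140:290],None,fx=2.5,fy=560/150)])[:,:,::-1])
E
```

```text
33.75 [459.13643311 177.50079395 310.07627987] 0.12198083048662305
0.95 [254.5, 46.1, 372.2, 297.7]
(array([4.58969913e+02, 1.77566128e+02, 1.24480232e-01]), np.float64(0.00958304704733659))
(np.float64(458.96991328296053), np.float64(177.56612772549406), 100, np.float64(0.12448023202053353)) off [-0.0, -0.0, 210.0] spin -0.002
(np.float64(458.96991328296053), np.float64(177.56612772549406), 29, np.float64(0.12448023202053353)) off [-0.0, -0.0, 281.0] spin -0.002
```

View pics/w21.png

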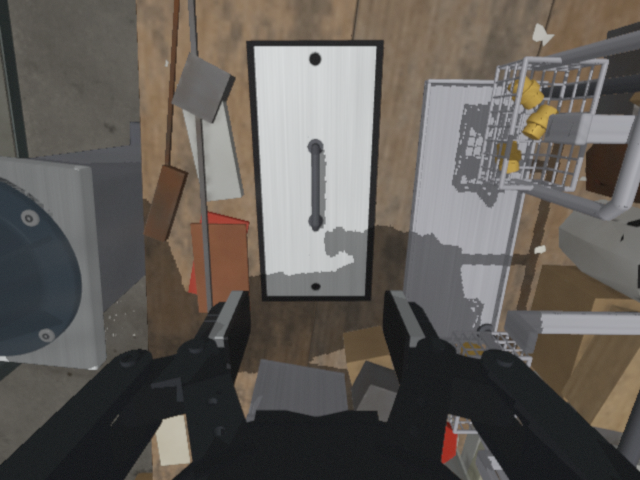

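View pics/s21c.png

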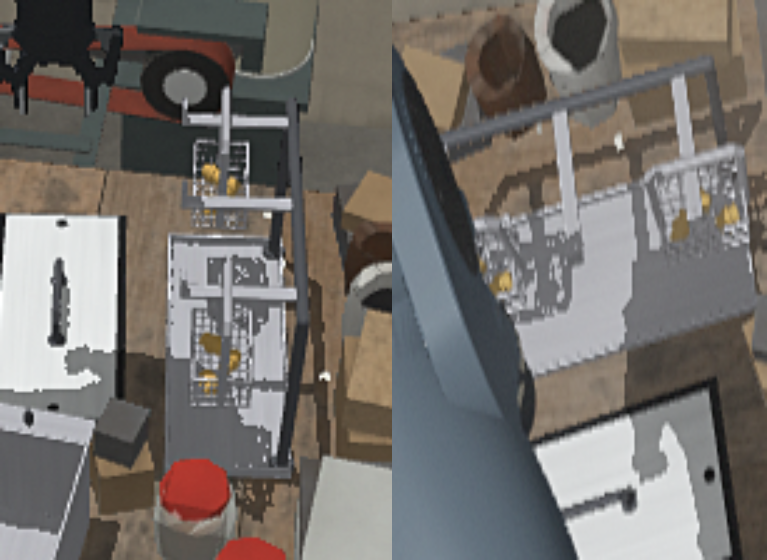

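>>> carry_out([
  {"offset": [0,0,25],"spin": 0,"claw": 60},
  {"offset": [0,0,60],"spin": 0,"claw": 60},
  {"offset": [0,0,95],"spin": 0,"claw": 60},
  {"offset": [0,0,130],"spin": 0,"claw": 60},
  {"offset": [0,0,165],"spin": 0,"claw": 60},
  {"offset": [0,0,195],"spin": 0,"claw": 60},
  {"offset": [0,0,220],"spin": 0,"claw": 60},
  {"offset": [0,0,240],"spin": 0,"claw": 60},
  {"offset": [0,0,257],"spin": 0,"claw": 60},
  {"offset": [0,0,270],"spin": 0,"claw": 60},
  {"offset": [0,0,278],"spin": 0,"claw": 60},
  {"offset": [0,0,281],"spin": 0,"claw": 60},
  {"offset": [0,0,281],"spin": 0,"claw": 60},
  {"offset": [0,0,281],"spin": 0,"claw": 60},
  {"offset": [0,0,281],"spin": 0,"claw": 60},
])

```text
t: 35.05
tool_pos: [459.1, 178.2, 29.9]
eef_rot: [-0.0, 0.998, 0.061, 0.001]
wrist_force: [-0.6, -0.6, 0.1]
finger_gap: 59.8
```

>>> carry_out([
  {"offset": [0,0,0],"spin": 0,"claw": 30},
  {"offset": [0,0,0],"spin": 0,"claw": 14},
  {"offset": [0,0,0],"spin": 0,"claw": 0},
  {"offset": [0,0,0],"spin": 0,"claw": 0},
  {"offset": [0,0,0],"spin": 0,"claw": 0},
  {"offset": [0,0,0],"spin": 0,"claw": 0},
  {"offset": [0,0,0],"spin": 0,"claw": 0},
  {"offset": [0,0,0],"spin": 0,"claw": 0},
], squeeze=80)

```text
t: 35.72
tool_pos: [458.6, 178.0, 29.4]
eef_rot: [-0.0, 0.998, 0.061, 0.0]
wrist_force: [-1.7, -0.3, 6.6]
finger_gap: 7.0
```

```bash
python3 - <<'E'
from h import *
eyes.read_camera("wrist")
s,p,r=st(); print(s['t'],p,az(r),s['finger_gap'],s['wrist_force'],s['wrist_torque'])
E
```

```text
35.7667 [458.61226728 178.05214918  29.38525176] 0.12301661982296108 7.45556385174196 [-1.24544976 -1.03640638  5.95144355] [-0.14388453  0.39208045  0.0375818 ]
```

```bash
python3 - <<'E'
from h import *
b=(458.6,178,29.4,.123)
plan((458.6,178,270,.123),(462,-245.4,250,-.085),base=b)
E
```

```text
(458.6, 178, 270, 0.123) off [0.0, 0.0, -240.6] spin 0.0
(462, -245.4, 250, -0.085) off [-48.6, 420.6, -220.6] spin 0.208
```

>>> carry_out([
  {"offset": [0,0,-3],"spin": 0,"claw": 0},
  {"offset": [0,0,-10],"spin": 0,"claw": 0},
  {"offset": [0,0,-25],"spin": 0,"claw": 0},
  {"offset": [0,0,-45],"spin": 0,"claw": 0},
  {"offset": [0,0,-70],"spin": 0,"claw": 0},
  {"offset": [0,0,-98],"spin": 0,"claw": 0},
  {"offset": [0,0,-126],"spin": 0,"claw": 0},
  {"offset": [0,0,-154],"spin": 0,"claw": 0},
  {"offset": [0,0,-182],"spin": 0,"claw": 0},
  {"offset": [0,0,-206],"spin": 0,"claw": 0},
  {"offset": [0,0,-225],"spin": 0,"claw": 0},
  {"offset": [0,0,-236],"spin": 0,"claw": 0},
  {"offset": [0,0,-240],"spin": 0,"claw": 0},
  {"offset": [0,0,-240],"spin": 0,"claw": 0},
])

```text
t: 36.93
tool_pos: [458.7, 178.1, 269.9]
eef_rot: [-0.0, 0.998, 0.061, 0.001]
wrist_force: [0.5, 0.9, -4.4]
finger_gap: 7.3
```

>>> carry_out([
  {"offset": [-2,15,0],"spin": 0.01,"claw": 0},
  {"offset": [-5,40,0],"spin": 0.02,"claw": 0},
  {"offset": [-8,70,0],"spin": 0.035,"claw": 0},
  {"offset": [-12,102,0],"spin": 0.05,"claw": 0},
  {"offset": [-16,134,0],"spin": 0.066,"claw": 0},
  {"offset": [-19,166,0],"spin": 0.082,"claw": 0},
  {"offset": [-23,198,0],"spin": 0.098,"claw": 0},
  {"offset": [-27,230,0],"spin": 0.114,"claw": 0},
  {"offset": [-30,262,0],"spin": 0.13,"claw": 0},
  {"offset": [-34,294,0],"spin": 0.145,"claw": 0},
  {"offset": [-37,324,0],"spin": 0.16,"claw": 0},
  {"offset": [-41,352,0],"spin": 0.175,"claw": 0},
  {"offset": [-44,378,0],"spin": 0.19,"claw": 0},
  {"offset": [-46,398,0],"spin": 0.2,"claw": 0},
  {"offset": [-48,412,0],"spin": 0.208,"claw": 0},
  {"offset": [-48.6,419,0],"spin": 0.208,"claw": 0},
  {"offset": [-48.6,420.6,0],"spin": 0.208,"claw": 0},
  {"offset": [-48.6,420.6,0],"spin": 0.208,"claw": 0},
  {"offset": [-48.6,420.6,0],"spin": 0.208,"claw": 0},
  {"offset": [-48.6,420.6,0],"spin": 0.208,"claw": 0},
])

```text
t: 38.6
tool_pos: [462.0, -244.4, 269.1]
eef_rot: [-0.0, 0.999, -0.042, 0.0]
wrist_force: [0.3, -0.4, -2.9]
finger_gap: 7.2
```

```bash
python3 - <<'E'
from h import *
sc,ks=grab("scene","s23"); im,KE=grab("wrist","w23"); tp,kt=grab("top","t23")
s,p,r=st(); print(s['t'],p,az(r),s['finger_gap'],s['wrist_force'],s['wrist_torque'])
plan((462.05,-245.4,200,-.085))
cv2.imwrite("pics/s23c.png",np.hstack([cv2.resize(sc[200:400,200:360],None,fx=2.4,fy=2.4),cv2.resize(tp[220:320,290:430],None,fx=2.8,fy=4.8)])[:,:,::-1])
E
```

```text
38.75 [ 461.96224841 -244.78479987  269.17720788] -0.08410921316963499 7.3263646791898775 [ 1.07488522 -0.16672775 -4.12160776] [-0.02760867 -0.00047673 -0.01623723]
(462.05, -245.4, 200, -0.085) off [0.1, 0.6, 69.2] spin 0.001
```

View pics/s23c.png

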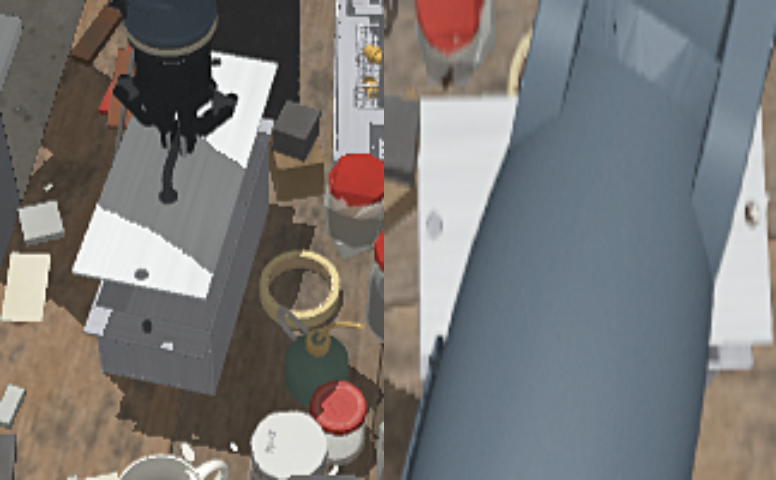

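View pics/w23.png

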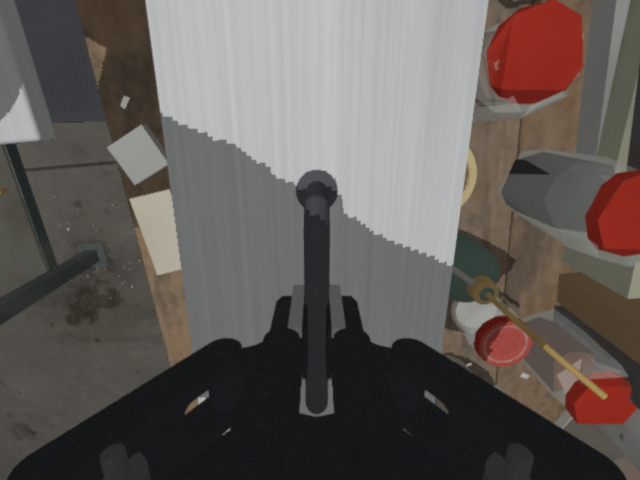

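>>> carry_out([
  {"offset": [0,0.3,6],"spin": 0,"claw": 0},
  {"offset": [0.1,0.6,18],"spin": 0.001,"claw": 0},
  {"offset": [0.1,0.6,32],"spin": 0.001,"claw": 0},
  {"offset": [0.1,0.6,46],"spin": 0.001,"claw": 0},
  {"offset": [0.1,0.6,58],"spin": 0.001,"claw": 0},
  {"offset": [0.1,0.6,68],"spin": 0.001,"claw": 0},
  {"offset": [0.1,0.6,74],"spin": 0.001,"claw": 0},
  {"offset": [0.1,0.6,77],"spin": 0.001,"claw": 0},
  {"offset": [0.1,0.6,77],"spin": 0.001,"claw": 0},
  {"offset": [0.1,0.6,77],"spin": 0.001,"claw": 0},
  {"offset": [0.1,0.6,77],"spin": 0.001,"claw": 0},
])

```text
t: 39.67
tool_pos: [462.3, -246.2, 192.7]
eef_rot: [0.0, 0.999, -0.043, 0.0]
wrist_force: [0.3, -0.0, -3.7]
finger_gap: 7.5
```

```bash
python3 - <<'E'
from h import *
sc,ks=grab("scene","s24"); tp,kt=grab("top","t24")
s,p,r=st(); print(s['t'],p,az(r),s['finger_gap'],s['wrist_force'],s['wrist_torque'])
plan((462.05,-245.4,166,-.085))
cv2.imwrite("pics/s24c.png",np.hstack([cv2.resize(sc[220:370,220:330],None,fx=4,fy=4,interpolation=2),cv2.resize(tp[230:320,400:430],None,fx=6.66,fy=6.66,interpolation=2)])[:,:,::-1])
E
```

```text
39.7667 [ 462.18147206 -246.15049812  192.56290475] -0.08601751522205267 7.757487194962777 [ 0.02977742 -0.21672063 -3.3156709 ] [ 0.01411578  0.00867391 -0.04584623]
(462.05, -245.4, 166, -0.085) off [-0.2, -0.7, 26.6] spin -0.001Traceback (most recent call last):
  File "<stdin>", line 5, in <module>
    return _nx.concatenate(arrs, 1, dtype=dtype, casting=casting)
           ~~~~~~~~~~~~~~~^^^^^^^^^^^^^^^^^^^^^^^^^^^^^^^^^^^^^^^
ValueError: all the input array dimensions except for the concatenation axis must match exactly, but along dimension 0, the array at index 0 has size 600 and the array at index 1 has size 599
```

>>> carry_out([
  {"offset": [-0.2,-0.7,0],"spin": -0.001,"claw": 0},
  {"offset": [-0.2,-0.7,3],"spin": -0.001,"claw": 0},
  {"offset": [-0.2,-0.7,5],"spin": -0.001,"claw": 0},
  {"offset": [-0.2,-0.7,7],"spin": -0.001,"claw": 0},
  {"offset": [-0.2,-0.7,9],"spin": -0.001,"claw": 0},
  {"offset": [-0.2,-0.7,11],"spin": -0.001,"claw": 0},
  {"offset": [-0.2,-0.7,11],"spin": -0.001,"claw": 0},
  {"offset": [-0.2,-0.7,11],"spin": -0.001,"claw": 0},
])

```text
t: 40.43
tool_pos: [461.7, -245.2, 180.9]
eef_rot: [-0.0, 0.999, -0.042, -0.0]
wrist_force: [-0.2, -0.2, -3.2]
finger_gap: 7.5
```

```bash
python3 - <<'E'
from h import *
sc,ks=grab("scene","s24"); tp,kt=grab("top","t24")
s,p,r=st(); print(s['t'],p,az(r),s['finger_gap'],s['wrist_force'],s['wrist_torque'])
plan((462.05,-245.4,166,-.085))
cv2.imwrite("pics/s24c.png",cv2.resize(sc[220:370,220:330],None,fx=4,fy=4,interpolation=2)[:,:,::-1])
E
```

```text
40.5333 [ 461.8050861  -245.29799034  181.10089807] -0.08501076211672469 7.510558420345096 [-0.17170657 -0.40028164 -4.40909241] [-0.02227147 -0.01974075  0.04350057]
(462.05, -245.4, 166, -0.085) off [0.3, 0.1, 15.1] spin -0.0
```

View pics/s24c.png

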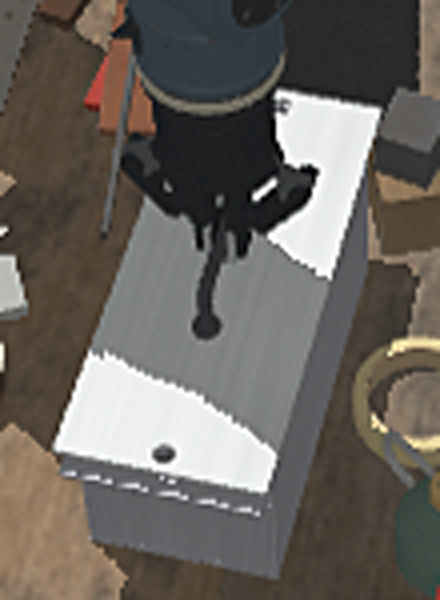

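>>> carry_out([
  {"offset": [0.2,0,1],"spin": 0,"claw": 0},
  {"offset": [0.2,0,2.5],"spin": 0,"claw": 0},
  {"offset": [0.2,0,4],"spin": 0,"claw": 0},
  {"offset": [0.2,0,4],"spin": 0,"claw": 0},
])

```text
t: 40.87
tool_pos: [461.8, -245.2, 176.7]
eef_rot: [-0.0, 0.999, -0.042, -0.0]
wrist_force: [-0.1, -0.5, -3.8]
finger_gap: 7.4
```

>>> carry_out([
  {"offset": [0,0,1],"spin": 0,"claw": 0},
  {"offset": [0,0,2.5],"spin": 0,"claw": 0},
  {"offset": [0,0,4],"spin": 0,"claw": 0},
  {"offset": [0,0,4],"spin": 0,"claw": 0},
])

```text
t: 41.2
tool_pos: [461.8, -245.2, 172.7]
eef_rot: [-0.0, 0.999, -0.043, -0.0]
wrist_force: [-0.4, -0.0, -4.0]
finger_gap: 7.2
```

```bash
python3 - <<'E'
from h import *
eyes.read_camera("wrist");eyes.read_camera("wrist")
s,p,r=st(); print(s['t'],p,az(r),s['finger_gap'],s['wrist_force'],s['wrist_torque'])
plan((462.05,-245.4,166,-.085))
E
```

```text
41.3 [ 461.91837103 -245.28914728  172.96861862] -0.08499897325355134 7.371809983657875 [ 0.36742312 -0.76691365 -2.64269027] [ 0.02790748 -0.06766558  0.05267152]
(462.05, -245.4, 166, -0.085) off [0.1, 0.1, 7.0] spin 0.0
```

No contact forces; continue to seat.

>>> carry_out([
  {"offset": [0,0,1.5],"spin": 0,"claw": 0},
  {"offset": [0,0,3],"spin": 0,"claw": 0},
  {"offset": [0,0,4.5],"spin": 0,"claw": 0},
  {"offset": [0,0,5.5],"spin": 0,"claw": 0},
  {"offset": [0,0,6],"spin": 0,"claw": 0},
  {"offset": [0,0,6],"spin": 0,"claw": 0},
  {"offset": [0,0,6],"spin": 0,"claw": 0},
])

```text
t: 41.88
tool_pos: [462.0, -245.3, 167.0]
eef_rot: [-0.0, 0.999, -0.043, -0.0]
wrist_force: [-0.4, -0.2, -3.4]
finger_gap: 7.3
```

```bash
python3 - <<'E'
from h import *
eyes.read_camera("wrist");eyes.read_camera("wrist")
s,p,r=st(); print(s['t'],p,az(r),s['finger_gap'],s['wrist_force'],s['wrist_torque'])
E
```

```text
41.9833 [ 462.03375858 -245.32221003  167.12360078] -0.08504832976380239 7.292955805272146 [-0.70348568  0.12951441 -2.85632778] [ 0.0336021  -0.01665139  0.0377002 ]
```

>>> carry_out([
  {"offset": [0,0,0.4],"spin": 0,"claw": 0},
  {"offset": [0,0,0.8],"spin": 0,"claw": 0},
  {"offset": [0,0,0.8],"spin": 0,"claw": 0},
  {"offset": [0,0,0.8],"spin": 0,"claw": 0},
  {"offset": [0,0,0.8],"spin": 0,"claw": 12},
  {"offset": [0,0,0.8],"spin": 0,"claw": 25},
  {"offset": [0,0,0.8],"spin": 0,"claw": 45},
  {"offset": [0,0,0.8],"spin": 0,"claw": 60},
  {"offset": [0,0,0.8],"spin": 0,"claw": 60},
  {"offset": [0,0,0.8],"spin": 0,"claw": 60},
  {"offset": [0,0,0.8],"spin": 0,"claw": 60},
  {"offset": [0,0,-8],"spin": 0,"claw": 60},
  {"offset": [0,0,-25],"spin": 0,"claw": 60},
  {"offset": [0,0,-55],"spin": 0,"claw": 60},
  {"offset": [0,0,-90],"spin": 0,"claw": 60},
  {"offset": [0,0,-125],"spin": 0,"claw": 60},
  {"offset": [0,0,-150],"spin": 0,"claw": 60},
  {"offset": [0,0,-160],"spin": 0,"claw": 60},
  {"offset": [0,0,-160],"spin": 0,"claw": 60},
  {"offset": [0,0,-160],"spin": 0,"claw": 60},
])

```text
t: 43.65
tool_pos: [462.2, -245.4, 327.3]
eef_rot: [0.0, 0.999, -0.042, 0.0]
wrist_force: [0.2, 0.1, -0.7]
finger_gap: 60.0
```

```bash
python3 - <<'E'
from h import *
sc,ks=grab("scene","s25"); tp,kt=grab("top","t25")
for i in range(2): im,KE=grab("wrist","w25")
s,p,r=st(); print(s['t'],p,az(r),s['finger_gap'],s['wrist_force'],s['wrist_torque'])
o=eyes.outline_of("lid","wrist"); print(o[0]['confidence'],o[0]['extent'])
print(fitmask(o[0]['region'],KE,box(140,320,140,145),(462,-245,-.085)))
cv2.imwrite("pics/s25c.png",np.hstack([cv2.resize(sc[120:370,220:420],None,fx=2.4,fy=2.4),cv2.resize(tp[160:310,140:290],None,fx=2,fy=4)])[:,:,::-1])
E
```

```text
43.85 [ 461.56437031 -245.04609357  326.01025214] -0.085020275068674 60.17018580840228 [ 0.79273595  0.16938109 -0.17956843] [ 0.05426291 -0.03851777  0.02490042]
0.84 [232.4, 16.2, 401.7, 349.5]
(array([ 4.63087299e+02, -2.45783697e+02, -8.59069397e-02]), np.float64(0.008641479099678495))
```

View pics/w25.png

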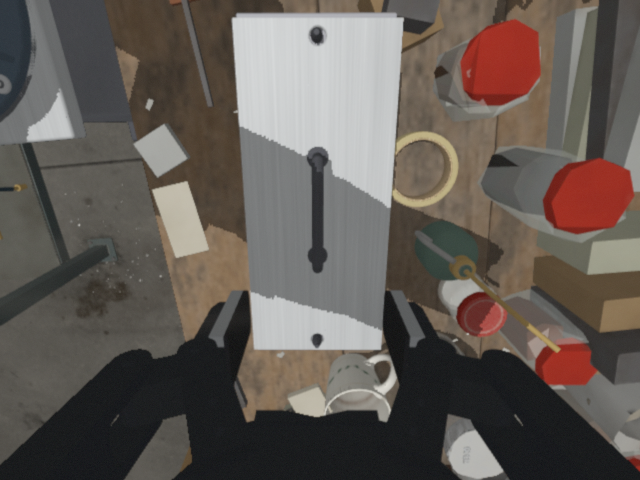

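View pics/s25c.png

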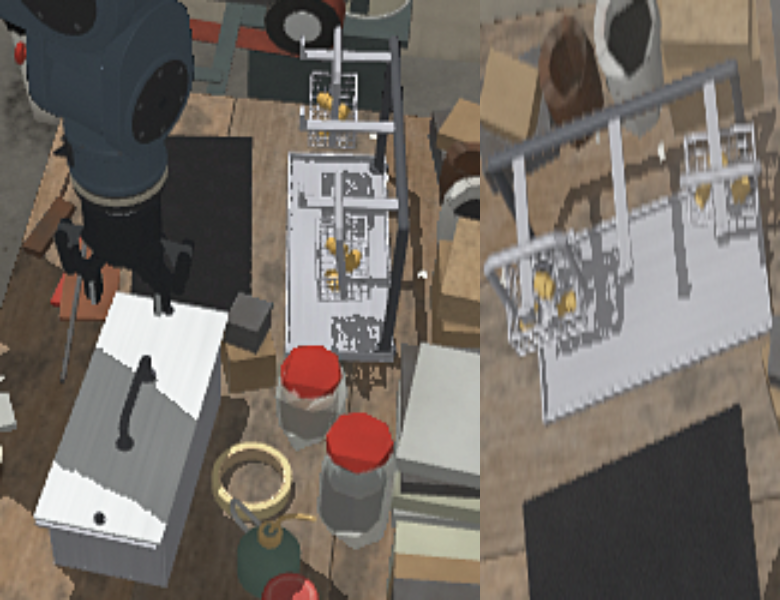

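```bash
python3 - <<'E'
from h import *
sc,ks=grab("scene","s26"); tp,kt=grab("top","t26")
a=cv2.imread("pics/s21.png")[:,:,::-1]; b=cv2.imread("pics/t21.png")[:,:,::-1]; b2=cv2.imread("pics/t25.png")[:,:,::-1]
f=lambda x,y0,y1,x0,x1:cv2.resize(x[y0:y1,x0:x1],(390,290),interpolation=2)
cv2.imwrite("pics/c26.png",np.vstack([np.hstack([f(a,125,270,320,420),f(sc,125,270,320,420)]),np.hstack([f(b,165,270,140,290),f(tp,165,270,140,290)])])[:,:,::-1])
print(np.abs(tp.astype(int)-b2).max(), arm.read_state()['t'])
for n in ("scene","top"):
    print([(x['confidence'],x['extent']) for x in eyes.outline_of("basket_0",n)])
E
```

```text
164 44.0
[(0.96, [349.9, 131.0, 365.7, 179.7]), (0.91, [342.2, 197.5, 383.5, 238.6])]
[(0.68, [142.0, 217.9, 194.5, 248.8]), (0.46, [303.7, 273.1, 416.6, 283.8])]
```

View pics/c26.png

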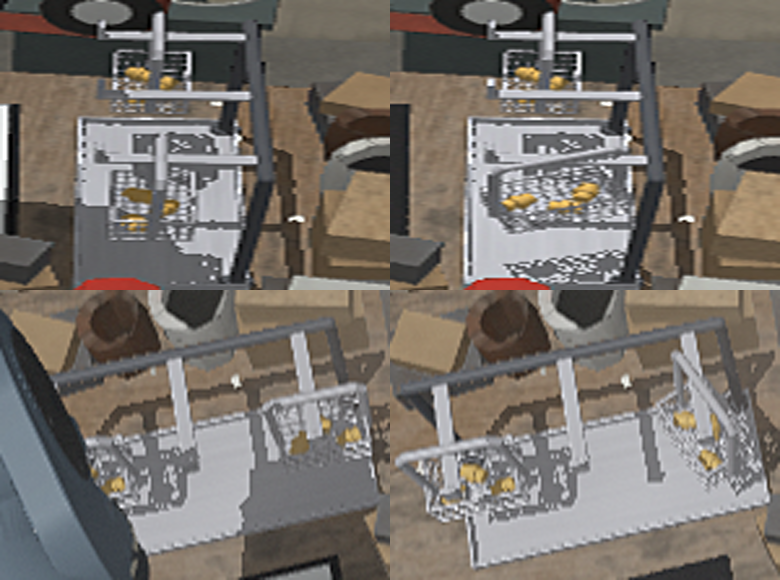

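```bash
python3 - <<'E'
from h import *
f=lambda x,y0,y1,x0,x1:cv2.resize(x[y0:y1,x0:x1],(390,290),interpolation=2)
L=[]
for i in range(12):
    im=eyes.read_camera("scene" if i%2 else "top")
    if i in(0,1,10,11): L.append(im)
cv2.imwrite("pics/c27.png",np.vstack([np.hstack([f(L[1],125,270,320,420),f(L[3],125,270,320,420)]),np.hstack([f(L[0],165,270,140,290),f(L[2],165,270,140,290)])])[:,:,::-1])
cv2.imwrite("pics/t27.png",L[2][:,:,::-1]);cv2.imwrite("pics/s27.png",L[3][:,:,::-1])
print(arm.read_state()['t'])
E
```

```text
44.7
```

View pics/c27.png

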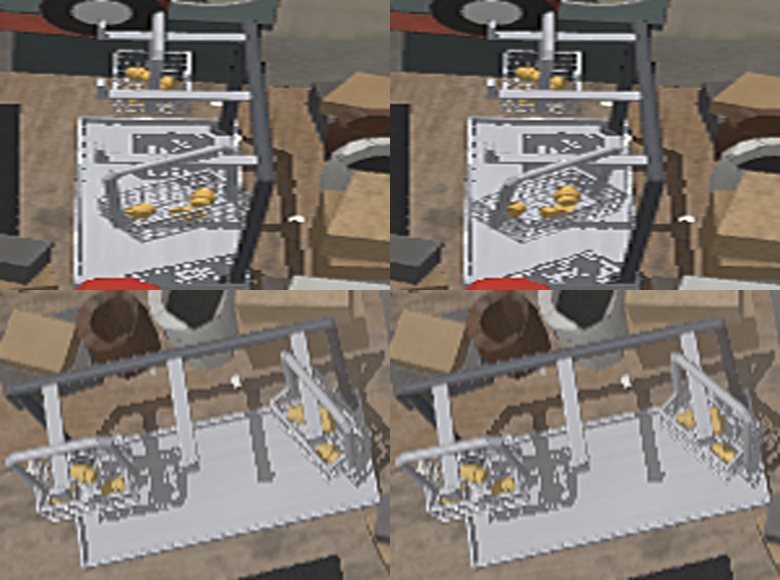

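>>> carry_out([
  {"offset": [0,0,-20],"spin": 0,"claw": 60},
  {"offset": [0,0,-40],"spin": 0,"claw": 60},
  {"offset": [0,0,-40],"spin": 0,"claw": 60},
  {"offset": [0,0,-40],"spin": 0,"claw": 60},
  {"offset": [0,0,-40],"spin": 0,"claw": 60},
  {"offset": [0,0,-40],"spin": 0,"claw": 60},
  {"offset": [0,0,-40],"spin": 0,"claw": 60},
  {"offset": [0,0,-40],"spin": 0,"claw": 60},
  {"offset": [0,0,-40],"spin": 0,"claw": 60},
  {"offset": [0,0,-40],"spin": 0,"claw": 60},
  {"offset": [0,0,-40],"spin": 0,"claw": 60},
  {"offset": [0,0,-40],"spin": 0,"claw": 60},
])

```text
t: 45.7
tool_pos: [461.9, -245.3, 367.0]
eef_rot: [-0.0, 0.999, -0.042, -0.0]
wrist_force: [0.9, -0.4, -0.2]
finger_gap: 60.0
```

```bash
python3 - <<'E'
from h import *
sc,ks=grab("scene","s28"); tp,kt=grab("top","t28")
f=lambda x,y0,y1,x0,x1:cv2.resize(x[y0:y1,x0:x1],(390,560),interpolation=2)
cv2.imwrite("pics/c28.png",np.hstack([f(sc,155,245,335,395),f(tp,165,265,220,290)])[:,:,::-1])
s,p,r=st(); print(s['t'],p,az(r)); plan((570,-30,380,.101))
E
```

```text
45.8 [ 461.97034583 -245.30749597  367.03367396] -0.08503893717924484
(570, -30, 380, 0.101) off [89.4, -223.7, -13.0] spin -0.186
```

View pics/c28.png

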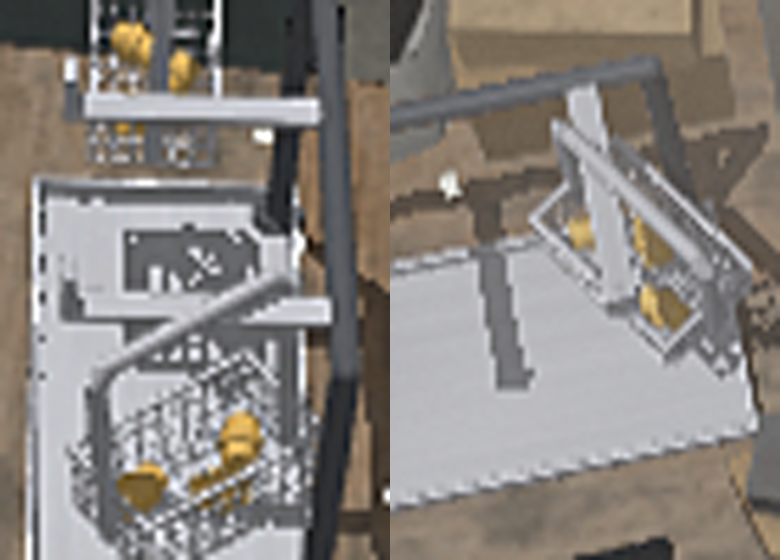

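>>> carry_out([
  {"offset": [6,-15,-5],"spin": -0.02,"claw": 60},
  {"offset": [16,-40,-13],"spin": -0.04,"claw": 60},
  {"offset": [28,-70,-13],"spin": -0.06,"claw": 60},
  {"offset": [40,-100,-13],"spin": -0.09,"claw": 60},
  {"offset": [52,-130,-13],"spin": -0.12,"claw": 60},
  {"offset": [64,-160,-13],"spin": -0.15,"claw": 60},
  {"offset": [75,-188,-13],"spin": -0.17,"claw": 60},
  {"offset": [84,-210,-13],"spin": -0.186,"claw": 60},
  {"offset": [88,-221,-13],"spin": -0.186,"claw": 60},
  {"offset": [89.4,-223.7,-13],"spin": -0.186,"claw": 60},
  {"offset": [89.4,-223.7,-13],"spin": -0.186,"claw": 60},
  {"offset": [89.4,-223.7,-13],"spin": -0.186,"claw": 60},
  {"offset": [89.4,-223.7,-13],"spin": -0.186,"claw": 60},
])

```text
t: 46.88
tool_pos: [569.7, -31.2, 380.3]
eef_rot: [0.0, 0.999, 0.05, 0.0]
wrist_force: [0.3, 0.8, -0.1]
finger_gap: 60.0
```

```bash
python3 - <<'E'
from h import *
for i in range(2): im,KE=grab("wrist","w29")
np.savez("w29.npz",K=KE[0],E=KE[1]); s,p,r=st(); print(s['t'],p,az(r))
sc,ks=grab("scene","s29"); tp,kt=grab("top","t29")
f=lambda x,y0,y1,x0,x1:cv2.resize(x[y0:y1,x0:x1],(390,560),interpolation=2)
cv2.imwrite("pics/c29.png",np.hstack([f(sc,155,245,335,395),f(tp,165,265,220,290)])[:,:,::-1])
E
```

```text
46.9833 [569.69632743 -31.03134605 380.31683747] 0.09951528524119291
```

View pics/w29.png

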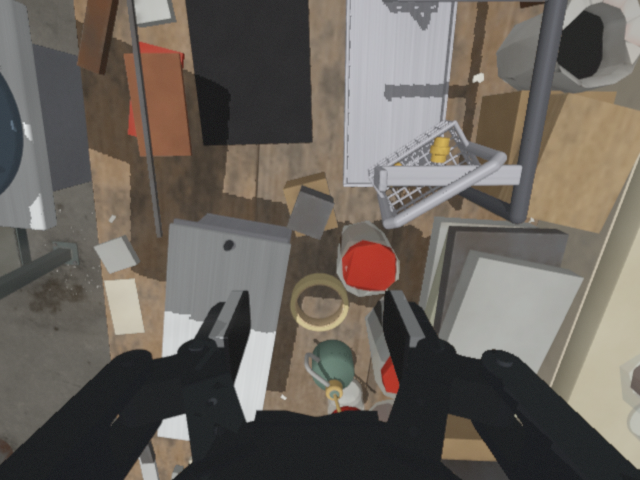

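View pics/c29.png

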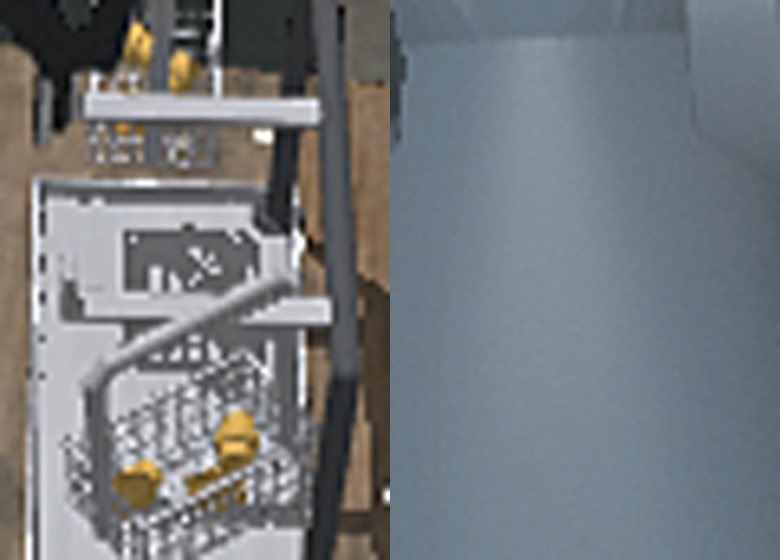

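```bash
python3 - <<'E'
from h import *
im=cv2.imread("pics/w29.png"); cv2.imwrite("pics/w29z.png",cv2.resize(im[110:240,360:540],None,fx=4.4,fy=4.4,interpolation=2))
im=cv2.imread("pics/s29.png"); cv2.imwrite("pics/s29z.png",cv2.resize(im[160:250,330:400],None,fx=6,fy=6,interpolation=2))
E
```

```text
(no output)
```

View pics/w29z.png

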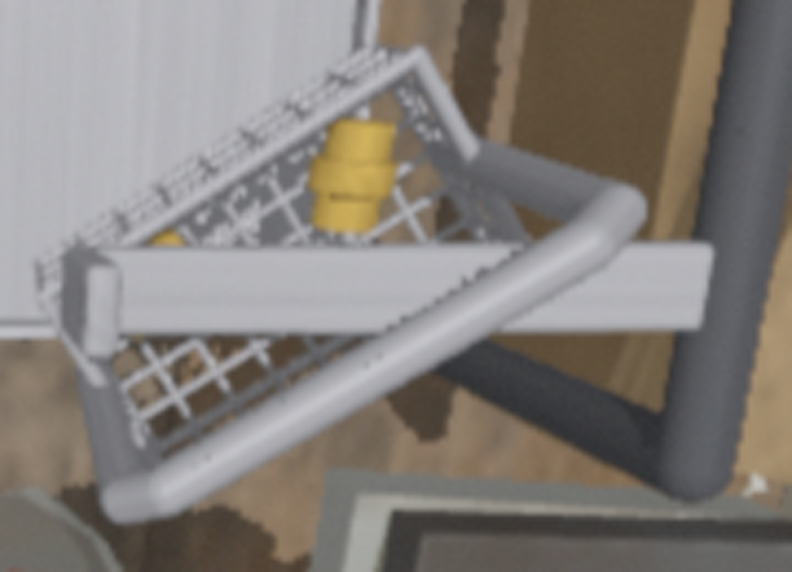

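View pics/s29z.png

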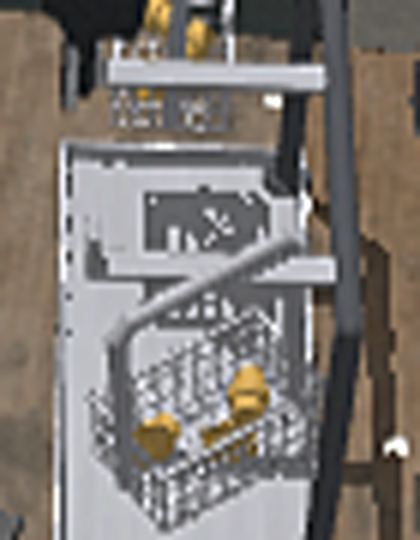

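```bash
python3 - <<'E'
from h import *
z=np.load("w29.npz"); W=(z['K'],z['E']); S=cal("scene")
def tri(a,b):
    X=cv2.triangulatePoints(W[0]@W[1][:3],S[0]@S[1][:3],np.array(a,float).reshape(2,1),np.array(b,float).reshape(2,1)); return (X[:3]/X[3]).ravel()
rk=(651,145.5,.101); c,s=np.cos(.101),np.sin(.101)
def rl(P): d=P-[651,145.5,0]; return np.array([c*d[0]+s*d[1],-s*d[0]+c*d[1]+130,d[2]-249]).round(1)
A=tri((390.7,221.4),(350.3,215.8)); B=tri((499.8,158.9),(378.3,200))
print(A,B,np.linalg.norm(A-B)); M=(A+B)/2; print("hook0 frame",rl(A),rl(B),rl(M), "slope",np.arcsin((B-A)[2]/np.linalg.norm(A-B)))
for z_ in (235,249,255): print(z_,onz((390.7,221.4),z_,W),onz((499.8,158.9),z_,W))
E
```

```text
[635.41153968 -26.43733399 239.00430551] [708.00048283  34.91405056 250.39560701] 95.72308396390208
hook0 frame [-32.8 -39.5 -10. ] [45.6 14.2  1.4] [  6.4 -12.6  -4.3] slope 0.11928534263605403
235 [634.85364427 -27.80590039 235.        ] [714.90664255  33.66520299 235.        ]
249 [631.30927657 -24.05920859 249.        ] [707.47082213  34.42372573 249.        ]
255 [629.79026183 -22.45348353 255.        ] [704.28404195  34.74880691 255.        ]
```

```bash
python3 - <<'E'
from h import *
z=np.load("w29.npz"); W=(z['K'],z['E']); S=cal("scene")
w=lambda u,v:(u/4.4+360,v/4.4+110); s=lambda u,v:(u/6+330,v/6+160)
# obs: model pts (basket frame, y handle), wrist/scene px ; B end=+y
obs=[(W,(0,50,123),w(622,210)),(W,(0,-50,123),w(128,495)),(W,(0,52,45),w(478,152)),(W,(0,-52,45),w(97,385)),
     (S,(0,50,123),s(297,237)),(S,(0,-50,123),s(118,335)),(W,(-32,50,45),w(418,52)),
     (S,(0,50,45),s(300,395)),(S,(0,-50,45),s(122,490))]
best=None
def f(p,o=obs):
    Rm=R.from_rotvec(p[3:]).as_matrix(); e=[]
    for KE,m,uv in o: e+=list(proj(Rm@np.array(m)+p[:3],KE)[0]-uv)
    return np.array(e)
for sgn in (1,-1):
  o=[(k,(m[0]*sgn,m[1],m[2]),u) for k,m,u in obs]
  r=least_squares(f,[670,5,124,0,0,-.85],args=(o,),loss='soft_l1',x_scale=[10,10,10,.1,.1,.1])
  Rm=R.from_rotvec(r.x[3:]).as_matrix(); b=Rm@[0,0,125]+r.x[:3]
  d=b-[651,145.5,0]; c,sn=np.cos(.101),np.sin(.101)
  print(sgn,r.cost,r.x.round(2),"lean",np.arccos(Rm[2,2]),"bar in hook0",[round(v,1) for v in (c*d[0]+sn*d[1],-sn*d[0]+c*d[1]+130,d[2]-249)]); print(f(r.x,o).reshape(-1,2).round(1).tolist())
E
```

```text
1 21.774797037647353 [ 6.8418e+02  8.9000e+00  1.1456e+02  8.0000e-02 -6.0000e-02 -8.8000e-01] lean 0.0989452105887164 bar in hook0 [np.float64(7.8), np.float64(-14.0), np.float64(-10.1)]
[[-0.6, 0.2], [1.1, -1.2], [2.5, 1.2], [-1.4, 2.2], [-0.3, 2.9], [0.1, 2.2], [-0.3, -2.8], [-0.7, -5.9], [0.5, -6.4]]
-1 92.79316945469586 [ 6.8040e+02  1.1900e+01  1.1318e+02  9.0000e-02 -1.0000e-02 -8.7000e-01] lean 0.08886357143601455 bar in hook0 [np.float64(8.7), np.float64(-14.4), np.float64(-11.3)]
[[-1.0, 0.1], [1.9, -0.8], [-0.0, -1.3], [-3.0, 0.4], [-0.1, 3.3], [0.4, 2.5], [25.3, 48.8], [-1.5, -6.1], [-0.1, -6.7]]
```

>>> carry_out([
  {"offset": [-15,10,0],"spin": 0,"claw": 60},
  {"offset": [-40,30,0],"spin": 0,"claw": 60},
  {"offset": [-65,60,0],"spin": 0,"claw": 60},
  {"offset": [-90,95,0],"spin": 0,"claw": 60},
  {"offset": [-110,130,0],"spin": 0,"claw": 60},
  {"offset": [-120,160,0],"spin": 0,"claw": 60},
  {"offset": [-125,180,0],"spin": 0,"claw": 60},
  {"offset": [-125,190,0],"spin": 0,"claw": 60},
  {"offset": [-125,190,0],"spin": 0,"claw": 60},
  {"offset": [-125,190,0],"spin": 0,"claw": 60},
])

```text
t: 47.92
tool_pos: [464.9, -231.5, 379.9]
eef_rot: [-0.0, 0.999, 0.05, -0.0]
wrist_force: [0.9, 0.4, 0.1]
finger_gap: 59.8
```

```bash
python3 - <<'E'
from h import *
sc,ks=grab("scene","s30"); tp,kt=grab("top","t30")
old=cv2.imread("pics/s29.png")[:,:,::-1]; o2=cv2.imread("pics/s28.png")[:,:,::-1]; t2=cv2.imread("pics/t28.png")[:,:,::-1]
reg=(slice(165,250),slice(338,392))
print([float(np.abs(sc[reg].astype(int)-x[reg]).mean()) for x in (old,o2)], float(np.abs(tp[180:245,255:290].astype(int)-t2[180:245,255:290]).mean()))
s,p,r=st(); print(s['t'],p,s['wrist_force'])
for n in ("mug","oil_can","tape_roll"):
    o=eyes.outline_of(n,"top"); print(n,[(x['confidence'],x['extent']) for x in o[:1]])
cv2.imwrite("pics/t30z.png",cv2.resize(tp[160:310,135:435],None,fx=2.6,fy=3.4,interpolation=2)[:,:,::-1])
E
```

```text
[13.96165577342048, 10.619753086419752] 9.536849816849816
48.0167 [ 465.17581482 -230.6746377   380.05290118] [-0.23153897 -0.20569035  0.33184981]
mug [(0.9, [441.1, 241.8, 477.3, 271.6])]
oil_can []
tape_roll [(0.28, [142.5, 216.4, 193.2, 246.0])]
```

View pics/t30z.png

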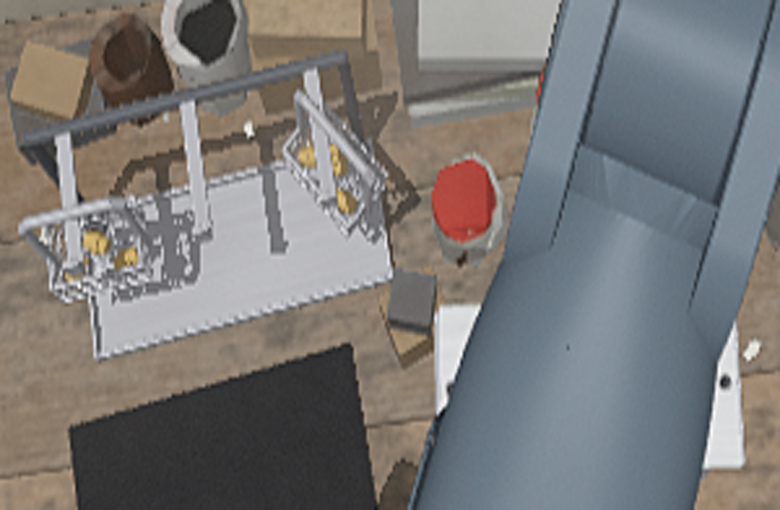

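```bash
python3 - <<'E'
from h import *
eyes.read_camera("scene")
for _ in range(6): eyes.read_camera("top")
tp,kt=grab("top","t31"); sc,_=grab("scene","s31")
f=lambda n,y0,y1,x0,x1:cv2.resize(cv2.imread(f"pics/{n}.png")[y0:y1,x0:x1],(260,290),interpolation=2)
cv2.imwrite("pics/c31.png",np.vstack([np.hstack([f(n,180,245,235,290) for n in("t28","t30","t31")]),np.hstack([f(n,175,250,338,393) for n in("s28","s29","s31")])]))
g=lambda n:cv2.imread(f"pics/{n}.png").astype(int)
print(np.abs(g("t30")-g("t31"))[165:250,130:290].mean(),np.abs(g("s30")-g("s31"))[130:250,338:392].mean(),arm.read_state()['t'])
E
```

```text
2.3236274509803923 4.655246913580247 48.6167
```

View pics/c31.png

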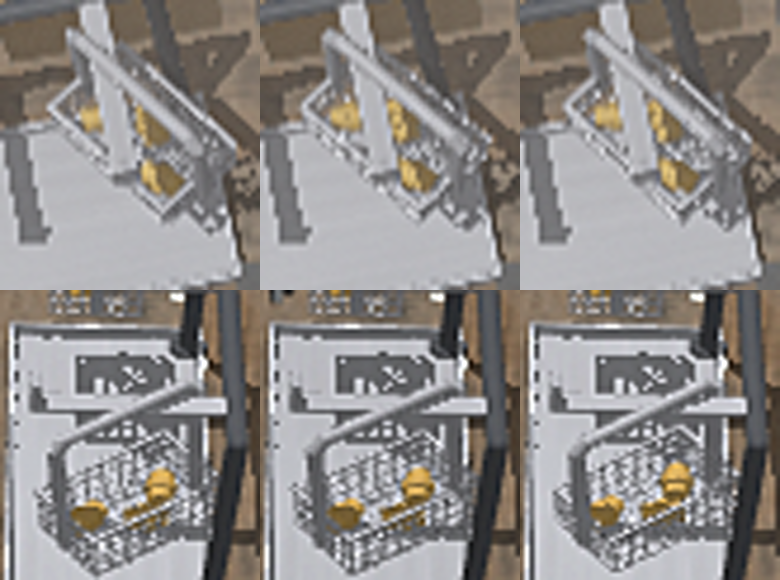

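>>> carry_out([
  {"offset": [0,0,0],"spin": 0,"claw": 60},
  {"offset": [0,0,0],"spin": 0,"claw": 60},
  {"offset": [0,0,0],"spin": 0,"claw": 60},
  {"offset": [0,0,0],"spin": 0,"claw": 60},
  {"offset": [0,0,0],"spin": 0,"claw": 60},
  {"offset": [0,0,0],"spin": 0,"claw": 60},
  {"offset": [0,0,0],"spin": 0,"claw": 60},
  {"offset": [0,0,0],"spin": 0,"claw": 60},
  {"offset": [0,0,0],"spin": 0,"claw": 60},
  {"offset": [0,0,0],"spin": 0,"claw": 60},
  {"offset": [0,0,0],"spin": 0,"claw": 60},
  {"offset": [0,0,0],"spin": 0,"claw": 60},
  {"offset": [0,0,0],"spin": 0,"claw": 60},
  {"offset": [0,0,0],"spin": 0,"claw": 60},
  {"offset": [0,0,0],"spin": 0,"claw": 60},
  {"offset": [0,0,0],"spin": 0,"claw": 60},
  {"offset": [0,0,0],"spin": 0,"claw": 60},
  {"offset": [0,0,0],"spin": 0,"claw": 60},
  {"offset": [0,0,0],"spin": 0,"claw": 60},
  {"offset": [0,0,0],"spin": 0,"claw": 60},
])

```text
t: 50.28
tool_pos: [464.8, -231.6, 380.0]
eef_rot: [0.0, 0.999, 0.05, -0.0]
wrist_force: [-0.5, 0.4, 0.1]
finger_gap: 60.1
```

```bash
python3 - <<'E'
from h import *
grab("top","t32");grab("scene","s32")
for _ in range(16): eyes.read_camera("top")
tp,kt=grab("top","t33"); sc,_=grab("scene","s33")
f=lambda n,y0,y1,x0,x1:cv2.resize(cv2.imread(f"pics/{n}.png")[y0:y1,x0:x1],(260,290),interpolation=2)
cv2.imwrite("pics/c33.png",np.vstack([np.hstack([f(n,180,245,235,290) for n in("t31","t32","t33")]),np.hstack([f(n,175,250,338,393) for n in("s31","s32","s33")])]))
g=lambda n:cv2.imread(f"pics/{n}.png").astype(int)
for a,b in (("31","32"),("32","33")): print(np.abs(g("t"+a)-g("t"+b))[165:250,230:290].mean(),np.abs(g("s"+a)-g("s"+b))[165:250,338:392].mean())
print(arm.read_state()['t'])
E
```

```text
2.254967320261438 4.060566448801743
1.9322875816993463 2.399419026870007
51.2833
```

View pics/c33.png

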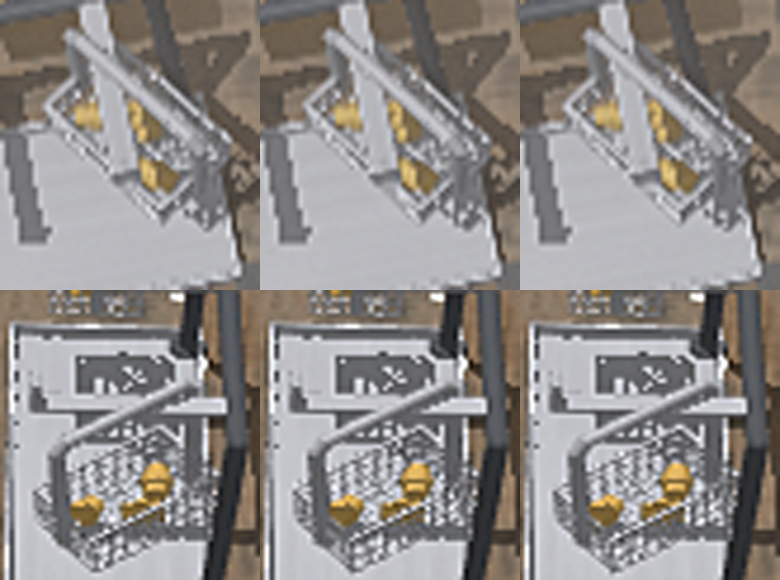

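>>> carry_out([
  {"offset": [0,0,0],"spin": 0,"claw": 60},
  {"offset": [0,0,0],"spin": 0,"claw": 60},
  {"offset": [0,0,0],"spin": 0,"claw": 60},
  {"offset": [0,0,0],"spin": 0,"claw": 60},
  {"offset": [0,0,0],"spin": 0,"claw": 60},
  {"offset": [0,0,0],"spin": 0,"claw": 60},
  {"offset": [0,0,0],"spin": 0,"claw": 60},
  {"offset": [0,0,0],"spin": 0,"claw": 60},
  {"offset": [0,0,0],"spin": 0,"claw": 60},
  {"offset": [0,0,0],"spin": 0,"claw": 60},
  {"offset": [0,0,0],"spin": 0,"claw": 60},
  {"offset": [0,0,0],"spin": 0,"claw": 60},
  {"offset": [0,0,0],"spin": 0,"claw": 60},
  {"offset": [0,0,0],"spin": 0,"claw": 60},
  {"offset": [0,0,0],"spin": 0,"claw": 60},
  {"offset": [0,0,0],"spin": 0,"claw": 60},
  {"offset": [0,0,0],"spin": 0,"claw": 60},
  {"offset": [0,0,0],"spin": 0,"claw": 60},
  {"offset": [0,0,0],"spin": 0,"claw": 60},
  {"offset": [0,0,0],"spin": 0,"claw": 60},
])

```text
t: 52.95
tool_pos: [464.8, -231.6, 380.0]
eef_rot: [0.0, 0.999, 0.05, -0.0]
wrist_force: [0.2, -0.3, -0.6]
finger_gap: 59.6
```

```bash
python3 - <<'E'
from h import *
for _ in range(40): eyes.read_camera("top")
names=[]
for i in range(6):
    grab("top",f"t4{i}"); grab("scene",f"s4{i}")
g=lambda n:cv2.imread(f"pics/{n}.png").astype(int)
for i in range(5): print(np.abs(g(f"t4{i}")-g(f"t4{i+1}"))[165:250,230:290].mean().round(2),np.abs(g(f"s4{i}")-g(f"s4{i+1}"))[165:250,338:392].mean().round(2),np.abs(g(f"s4{i}")-g(f"s4{i+1}"))[270:400,230:330].mean().round(2))
print(arm.read_state()['t'])
# bar triangulation top+scene by zoomed crops
a=cv2.resize(cv2.imread("pics/t45.png")[180:230,240:290],None,fx=8,fy=8,interpolation=2); b=cv2.resize(cv2.imread("pics/s45.png")[190:240,340:390],None,fx=8,fy=8,interpolation=2)
cv2.imwrite("pics/c45.png",np.hstack([a,b]))
E
```

```text
1.03 0.66 0.61
1.05 0.63 0.61
1.03 0.65 0.61
1.06 0.67 0.6
1.02 0.64 0.61
55.55
```

View pics/c45.png

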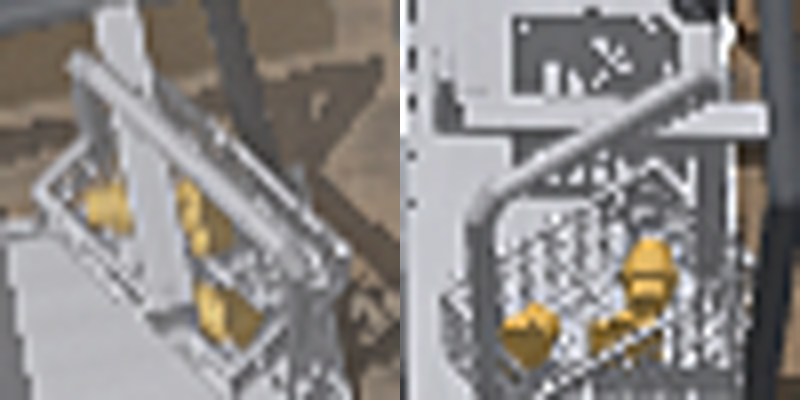

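```bash
python3 - <<'E'
from h import *
T=cal("top"); S=cal("scene")
def tri(a,b):
    X=cv2.triangulatePoints(T[0]@T[1][:3],S[0]@S[1][:3],np.array(a,float).reshape(2,1),np.array(b,float).reshape(2,1)); return (X[:3]/X[3]).ravel()
c,s=np.cos(.101),np.sin(.101)
def rl(P): d=P-[651,145.5,0]; return np.array([c*d[0]+s*d[1],-s*d[0]+c*d[1]+130,d[2]-249]).round(1)
B=tri((250,188.1),(378.8,199.8)); A=tri((277.5,213.1),(350,215.6))
print(rl(A),rl(B),rl((A+B)/2),np.linalg.norm(A-B),np.arcsin((B-A)[2]/np.linalg.norm(A-B)))
h=tri((212.6,228.6),(345.75,165)); print("hook1 tip ref z 266:",h)
E
```

```text
[-35.6 -43.4  -6.3] [46.  15.6  0.1] [  5.2 -13.9  -3.1] 100.96250212397048 0.06306665463790112
hook1 tip ref z 266: [600.11577583 138.66945941 272.00720482]
```

```bash
python3 - <<'E'
from station import workorder
print(workorder.sign_off())
E
```

```text
the job is handed in; nothing more can be done
None
```

I finished the job and handed it in at about 56 s of the 200 s allowed; no verdict was reported.

- **What I did:** I laid the lid flat on the mat and let it go. I hung the two baskets that were in the tank on hook 2 and hook 0, then lowered the lid back over both pegs. The wrist force readings showed no jamming or pressing on the lid or the rack.
- **Lid:** the last fit put it at (463, -246) mm with a heading of -0.086 rad. Before I removed it, it measured (462, -245) mm and -0.085 rad. The pegs show through the holes and it appears to lie level.
- **Hook 2 basket:** it hangs straight and looked unchanged in every later picture.
- **Hook 0 basket:** it was knocked after I hung it and now hangs turned about 55° around the vertical. I left it there because it measured within limits:
  - The bar's middle is about +5 mm along, -14 mm across and -3 mm in height.
  - The handle slopes about 0.06 to 0.12 rad.
  - The swing had died out before I handed in.
- **Disagreements:** the camera fits put the height of that bar anywhere from -3 to -10 mm (limit -12 mm). A check on the known hook 1 tip read 6 mm too high, so these heights are uncertain. The bar is clearly resting on the hook, so I trust the value near -3 mm.
- **Bystanders:** the last network check confirmed only the mug. The arm hid the oil can and the tape roll in that view, but both were in their starting places in the pictures taken after the lid was seated.

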